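Close down the electrician's test bench

TASK

The load test is over, so close the bench down. First slide the rheostat's slider fully home against the stop at its red end (full resistance), and with it there turn the isolator's red handle a quarter turn anticlockwise, all the way to off; only then pick up the portable test instruments standing on the bench and hang every one of them by its handle on the instrument rail, each on a hook of its own. Leave the tools and spare parts lying about where they are.

Things in the scene. Friction and masses are not known exactly. Their poses are not given: they have to be found in the camera images.
- insulation_tester: portable test instrument, yellow, digital: a box 96 mm wide (y), 70 mm deep (x), 92 mm high, 0.3 to 0.55 kg, standing on the bench; may be absent. Origin: centre of its underside; its face looks to -x, z up. On top a rigid black loop handle: two upright legs 8 mm thick (y), 16 mm deep (x), 60 mm apart outside, 44 mm inside, joined by a cross bar along y
- insulation_tester_handle (a point): centre of that handle's cross bar, 143 mm above the instrument's underside; the bar is 10 mm high and 26 mm deep (x), flat below; its underside is 46 mm above the top of the box; axes as the instrument's
- multimeter: portable test instrument, red with black bumpers, digital: a box 84 mm wide (y), 66 mm deep (x), 84 mm high, 0.3 to 0.55 kg, standing on the bench; may be absent. Origin: centre of its underside; its face looks to -x, z up. On top a rigid black loop handle: two upright legs 8 mm thick (y), 16 mm deep (x), 60 mm apart outside, 44 mm inside, joined by a cross bar along y
- multimeter_handle (a point): centre of that handle's cross bar, 135 mm above the instrument's underside; the bar is 10 mm high and 26 mm deep (x), flat below; its underside is 46 mm above the top of the box; axes as the instrument's
- earth_tester: portable test instrument, dark green with a white needle dial: a box 96 mm wide (y), 74 mm deep (x), 88 mm high, 0.3 to 0.55 kg, standing on the bench; may be absent. Origin: centre of its underside; its face looks to -x, z up. On top a rigid black loop handle: two upright legs 8 mm thick (y), 16 mm deep (x), 60 mm apart outside, 44 mm inside, joined by a cross bar along y
- earth_tester_handle (a point): centre of that handle's cross bar, 139 mm above the instrument's underside; the bar is 10 mm high and 26 mm deep (x), flat below; its underside is 46 mm above the top of the box; axes as the instrument's
- loop_tester: portable test instrument, blue with grey bumpers, digital: a box 90 mm wide (y), 70 mm deep (x), 98 mm high, 0.3 to 0.55 kg, standing on the bench; may be absent. Origin: centre of its underside; its face looks to -x, z up. On top a rigid black loop handle: two upright legs 8 mm thick (y), 16 mm deep (x), 60 mm apart outside, 44 mm inside, joined by a cross bar along y
- loop_tester_handle (a point): centre of that handle's cross bar, 149 mm above the instrument's underside; the bar is 10 mm high and 26 mm deep (x), flat below; its underside is 46 mm above the top of the box; axes as the instrument's
- rack: fixed aluminium instrument rail: 30 mm square cross bar 570 mm long along its y, top at 260 mm, on posts at y = +-270 mm (feet 30 mm high, x -70 to 120 mm), with four orange vinyl-coated hooks towards the robot. Each hook is a level flat arm pointing to the rack's -x, 22 mm wide, 8 mm thick, its end turned up. Open below the bar. Origin on the bench under the bar; z up
- hook0 (a point): hook 0 of the rail: in the middle of the hook's flat arm (22 mm wide, 8 mm thick, middle at 240 mm height), 33 mm from the cross bar's face; the end, 6 mm thick, is turned up to 262 mm height, its inside 34 mm and outside 40 mm from this point towards -x, at rack y = 187.5 mm; axes as the rack's. Empty at the start
- hook1 (a point): hook 1 of the rail: in the middle of the hook's flat arm (22 mm wide, 8 mm thick, middle at 240 mm height), 33 mm from the cross bar's face; the end, 6 mm thick, is turned up to 262 mm height, its inside 34 mm and outside 40 mm from this point towards -x, at rack y = 62.5 mm; axes as the rack's. Empty at the start
- hook2 (a point): hook 2 of the rail: in the middle of the hook's flat arm (22 mm wide, 8 mm thick, middle at 240 mm height), 33 mm from the cross bar's face; the end, 6 mm thick, is turned up to 262 mm height, its inside 34 mm and outside 40 mm from this point towards -x, at rack y = -62.5 mm; axes as the rack's. Empty at the start
- hook3 (a point): hook 3 of the rail: in the middle of the hook's flat arm (22 mm wide, 8 mm thick, middle at 240 mm height), 33 mm from the cross bar's face; the end, 6 mm thick, is turned up to 262 mm height, its inside 34 mm and outside 40 mm from this point towards -x, at rack y = -187.5 mm; axes as the rack's. Empty at the start
- rheo_slider (a joint): position in m of the black slider on the guide bar of the fixed slide rheostat (300 mm long, 100 mm wide, a wound tube between end plates 122 mm high; the one nearest the robot is red: full resistance; the other grey): 0 = against the stop at the red end, up to 0.18 towards the grey end. Friction about 2.5 N, stays where it is left
- rheo_knob (a point): on the slider: centre line of its upright black round knob, diameter 26 mm, from 130 to 166 mm height, this point at 152 mm; below it the slider block, 40 x 34 mm, top at 122 mm. The point's x points along the guide bar from red end to grey end, z up; at joint 0 the knob's axis is 50 mm from the outer face of the red plate
- isolator (a joint): angle in rad of the red rotary handle on the fixed grey isolator box (130 x 110 mm, 83 mm high with the yellow plate on top): 1.57 = on (grip bar at the black ticks, pointing away from the robot), 0 = off (grip bar across, at the white ticks). Off is reached by turning anticlockwise seen from above. Stops at both ends, friction about 0.08 N m
- isolator_grip (a point): on the upright axis of the isolator handle, at 117 mm height: a red upright grip bar 14 mm thick (this point's x), 54 mm long (this point's y), from 93 to 126 mm height on a red disc of diameter 56 mm; the point turns with the handle, z up
- screwdriver: yellow-handled screwdriver, 200 mm long, 26 mm thick, lying; not part of the job. Origin at its underside
- screwdriver2: red-handled screwdriver, 180 mm long, 26 mm thick, lying; not part of the job. Origin at its underside
- pliers: pliers with yellow grips, 140 mm long, 16 mm high, lying; not part of the job. Origin at its underside
- cutters: cutters with red grips, 140 mm long, 16 mm high, lying; not part of the job. Origin at its underside
- contactor: black contactor, 70 x 46 mm, 71 mm high; not part of the job. Origin at its underside
- breaker: white three-pole circuit breaker, 68 x 54 mm, 75 mm high; not part of the job. Origin at its underside
- tape_roll: blue roll of tape, diameter 66 mm, 19 mm high, lying flat; not part of the job. Origin at its underside
Not all that is in view belongs to the job. What is shaped like the loop_tester but orange is not meant. Leave any turquoise look-alike of the earth_tester alone.

How it is judged:
On the way, in this order (a step that is already met when the one before it is completed fails the run):
1. the rheostat's slider is home at the red end (within 4 mm of the stop) while the isolator is still on (value of joint rheo_slider below 0.004 m and value of joint isolator above 1.3 rad), for 0.2 s.
2. the isolator is off (within 0.12 rad of its stop) with the slider still home (value of joint isolator below 0.12 rad and value of joint rheo_slider below 0.006 m), for 0.2 s.
At the end, for the whole second after the job is handed in: Slider within 6 mm of the red-end stop, isolator within 0.15 rad of off; every instrument present rests on the rail by its handle, bar within 36 mm of the middle of a hook of its own (bars over 70 mm apart), over 50 mm off the bench, within 0.5 rad of upright, at most swaying (0.5 m/s) (value of joint rheo_slider below 0.006 m and value of joint isolator below 0.15 rad and (distance between insulation_tester_handle and hook0 below 0.036 m or distance between insulation_tester_handle and hook1 below 0.036 m or distance between insulation_tester_handle and hook2 below 0.036 m or distance between insulation_tester_handle and hook3 below 0.036 m) and contact force between each of insulation_tester, multimeter, earth_tester, loop_tester and rack above 0.3 N and height (world z) of each of insulation_tester, multimeter, earth_tester, loop_tester above 0.05 m and angle between each of insulation_tester, multimeter, earth_tester, loop_tester's own z axis and vertical below 0.5 rad and linear speed of each of insulation_tester, multimeter, earth_tester, loop_tester below 0.5 m/s and (distance between multimeter_handle and hook0 below 0.036 m or distance between multimeter_handle and hook1 below 0.036 m or distance between multimeter_handle and hook2 below 0.036 m or distance between multimeter_handle and hook3 below 0.036 m) and (distance between earth_tester_handle and hook0 below 0.036 m or distance between earth_tester_handle and hook1 below 0.036 m or distance between earth_tester_handle and hook2 below 0.036 m or distance between earth_tester_handle and hook3 below 0.036 m) and (distance between loop_tester_handle and hook0 below 0.036 m or distance between loop_tester_handle and hook1 below 0.036 m or distance between loop_tester_handle and hook2 below 0.036 m or distance between loop_tester_handle and hook3 below 0.036 m) and distance between insulation_tester_handle and multimeter_handle above 0.07 m and distance between each of insulation_tester_handle, multimeter_handle and earth_tester_handle above 0.07 m and distance between each of insulation_tester_handle, multimeter_handle, earth_tester_handle and loop_tester_handle above 0.07 m); the robot touches nothing.
It fails at once if an instrument is lifted off the bench (30 mm) while the isolator is still on (value of joint isolator above 0.4 rad and height (world z) of any of insulation_tester, multimeter, earth_tester, loop_tester above 0.03 m).
It fails at once if a tool or spare part lying about is moved more than 60 mm (distance of any of screwdriver, screwdriver2, pliers, cutters, contactor, breaker, tape_roll from where it was at the start of the episode above 0.06 m).
Of insulation_tester, multimeter, earth_tester, loop_tester only 3 to 4 are there at a start; the rules pass over those that are not, and their reading is None.
At some moment in a run one of insulation_tester, multimeter, earth_tester, loop_tester may be knocked a few centimetres aside while the robot is not near it.
It also fails if it takes over 192 s, if anything falls off the work surface, if the arm or the gripper's body presses on something with over 40 N, if the wrist force passes 120 N, or if a joint passes its speed limit or range.

ROBOT

A 7-joint arm with a two-finger parallel gripper is mounted at the origin on the work surface. World frame = base frame: x ahead of the robot, y to its left, z up, the work surface at z = 0. Lengths are in m, angles in rad, forces in N, time in s.
With the tool pointing down it reaches from about 0.425 to 1.025 m from the base axis. Payload 3.6 kg.
Tool frame: the origin (TCP) lies midway between the tips of the shut fingers; the grasp point (between the pads) lies manip.grip_point_offset behind it (manip.grip_point_offset is the distance from the TCP to the grasp point, in m); z points along the fingers, x is the direction in which the jaws open and shut, and the axes are right-handed (so a half turn about z gives the same grasp; the last joint's range is limited). The gripper opens to 85 mm and grips with 20 to 120 N. Pads are 22 mm wide; open, the fingers measure 114 mm over their backs; the gripper's body (76 mm by 85 mm) begins 54 mm behind the grasp point. The pads swing forward as they close: fully open they stand 13 mm farther back than shut.
Start: joints at [1.246, 0.591, 0.048, 1.609, -0.033, 0.943, -0.034], TCP at [0.167, -0.706, 0.231] pointing down, gripper open.
Joint ranges: [-2.69, 2.69], [-0.47, 2.24], [-1.27, 1.36], [0.19, 2.51], [-1.53, 4.68], [0.08, 2.07], [-3.09, 3.09]. Speed limits (rad/s): [2.57, 2.57, 3.14, 3.14, 3.14, 3.14, 3.14].

INTERFACE

Orientations are given as a 3x3 rotation matrix whose columns are the frame's x, y, z axes.
In Python, from bench import readout, vision, ticket, manip gives the robot as it stands.
- The arm moves only by the shell command python3 -m creep 'ROWS' [OPENING] [FORCE]. ROWS is JSON, a list of rows, each an object of numbers: "x", "y", "z": the shift along the tool's x, y, z normalised to -1 to 1, where 1 is 10 cm; "yaw": the turn about the tool's z normalised to -1 to 1, where 1 is pi/4 rad. In form: [{"x": .., "y": .., "z": .., "yaw": ..}, ...]. A call has 1 to 12 rows; each row is the pose to reach, as a shift and turn from the pose commanded when the call began, along the tool's axes at that moment; what a row does not reach only later rows make up. A row lasts 1/12 s, in which the tool goes at most 41.7 mm and 7.16 degrees, less where a joint would pass 70% of its speed; a pose out of reach is approached as far as the arm can. A call with a number of a shift or a turn outside -1 to 1 is refused whole. A call with a gripper value outside its range is refused whole. OPENING is the opening in per cent of the stroke, from 0 (shut) to 100 (fully open), set as the call begins (- or left out, the last holds). The fingers move at their own pace and stop on an object; FORCE is the grip in N (left out, the last holds). Time passes only in rows, so rows that repeat a pose let the fingers close. It gives the time, the measured TCP pose, the force and the opening at its end, in the units of the state.
- readout.read_state(): the state, without advancing time (a new reading comes with each control period).
- vision.capture(name): name is "scene" or "top" or "wrist"; returns a dict with "frame" (384x512x3 uint8, red, green, blue), "range_z" (384x512 float32, m along the optical axis (not along the pixel's ray), 0 where there is no reading), "vfov" (degrees; the focal length in pixels is half the picture's height over the tangent of half this angle, whatever the lens; pixels are square), "cx", "cy" (the principal point, pixels), "rvec" (rotation vector, rad) and "tvec" (3), from world to camera coordinates, as OpenCV has them; the wrist camera has in their place "T_tool_cam" (4x4, takes a point from camera to tool coordinates, whose origin is the TCP and whose axes are the tool frame's). Camera axes: x right, y down, z forward; pixel columns grow to the right and rows downward; lengths in m; the calibration is good to about 2 mm. A picture is of the moment at which its call begins: read the wrist's pose just before it.
- ticket.job_done(): hands the job in, once; it reports no verdict.
The state is a dict: "t": time; "qpos": joint angles; "qvel": joint speeds; "tau": joint torques, N m; "eef_pos": TCP position; "orientation": TCP orientation; "force": force on the tool from outside, world axes, zero at the start; "ft_torque": the same for the moment, N m; "width": finger opening in m.
Only numpy, scipy, OpenCV 4.12 (cv2) and the standard library are available. Lean on these libraries where they do the work, as an engineer would, in place of code of your own. Each camera call takes 0.05 s, during which the arm holds its last target.

## Working session

There is one attempt and no reset: what is moved stays moved. The work goes in short steps, Python scripts to look and compute and a shell command to move; the robot and the scene stay as the last step left them, time stands still between calls to the robot, and variables do not carry over. Pictures are saved under pics/ and viewed, and the job is handed in when it is done.

```bash
ls; mkdir -p pics; cat > h.py <<'E'
import numpy as np, cv2
from bench import readout, vision, ticket, manip
def cap(n):
    s=readout.read_state(); c=vision.capture(n); c['s']=s
    H=c['frame'].shape[0]; c['f']=H/2/np.tan(np.radians(c['vfov'])/2)
    if 'rvec' in c:
        R,_=cv2.Rodrigues(np.array(c['rvec'],float)); t=np.array(c['tvec'],float).ravel()
        c['Rw']=R.T; c['o']=-R.T@t
    else:
        T=np.array(c['T_tool_cam']); R=np.array(s['orientation']); p=np.array(s['eef_pos'])
        c['Rw']=R@T[:3,:3]; c['o']=R@T[:3,3]+p
    return c
def ray(c,u,v):
    return c['Rw']@np.array([(u-c['cx'])/c['f'],(v-c['cy'])/c['f'],1.])
def onz(c,u,v,z):
    d=ray(c,u,v); return c['o']+d*(z-c['o'][2])/d[2]
def pts(c):
    v,u=np.mgrid[:384,:512]; Z=c['range_z']
    P=np.stack([(u-c['cx'])/c['f']*Z,(v-c['cy'])/c['f']*Z,Z],-1)
    W=P@c['Rw'].T+c['o']; W[Z<=0]=np.nan; return W
def save(c,n): cv2.imwrite('pics/'+n+'.png',c['frame'][:,:,::-1])
E
python3 - <<'E'
from h import *
for n in('scene','top','wrist'):
    c=cap(n); save(c,n+'0'); print(n,c['o'].round(3),c['f'],c['cx'],c['cy'])
    np.savez('pics/'+n+'0.npz',W=pts(c),f=c['frame'])
s=c['s']; print({k:np.round(v,3).tolist() for k,v in s.items()}); print(manip.grip_point_offset)
E
```

```text
pics
scene [1.77  0.125 1.188] 498.13363408621314 250.9329145650725 185.31044812316256
top [0.177 0.028 1.643] 494.0652922494557 259.6686337206835 190.55584225533494
wrist [ 0.236 -0.687  0.372] 282.88284556432137 260.79846275581076 190.52091599771583
{'t': 0.1, 'qpos': [1.245, 0.592, 0.048, 1.61, -0.033, 0.943, -0.034], 'qvel': [0.002, -0.001, 0.001, -0.002, -0.0, 0.0, 0.0], 'tau': [0.005, -55.0, 1.553, -19.883, 0.01, 0.004, 0.0], 'eef_pos': [0.166, -0.705, 0.23], 'orientation': [[0.23, -0.973, -0.001], [-0.973, -0.23, 0.002], [-0.002, 0.0, -1.0]], 'force': [-0.226, -0.179, 0.126], 'ft_torque': [0.002, 0.005, 0.009], 'width': 0.085}
0.0187
```

View pics/scene0.png

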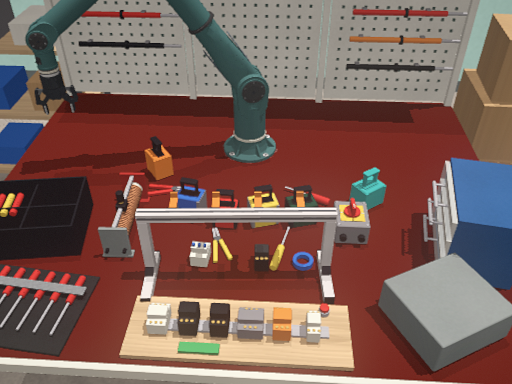

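View pics/top0.png

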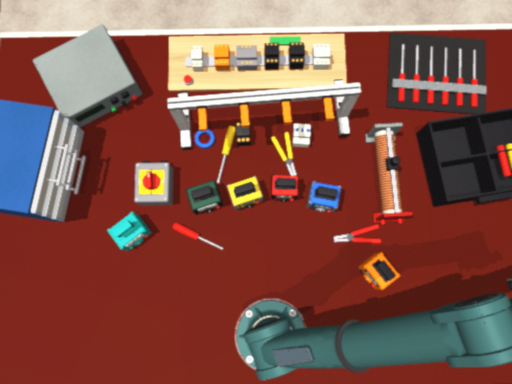

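View pics/wrist0.png

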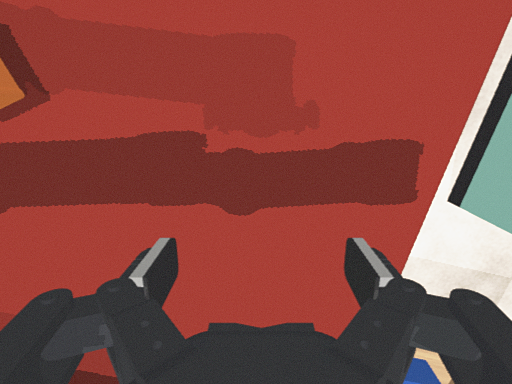

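Top view (up = +x, left = +y) shows all four instruments: green (204,196), yellow (245,192), red (285,187), blue (325,196). The decoys are turquoise (129,231) and orange (380,271). The rail is at row ~97, the rheostat knob at (391,163), and the isolator at (152,182). Next I'll measure positions.

```bash
python3 - <<'E'
from h import *
d=np.load('pics/top0.npz'); W=d['W']; f=d['f']
hsv=cv2.cvtColor(f,cv2.COLOR_RGB2HSV)
def rect(n,u0,u1,v0,v1,z0,z1,m=None):
    S=W[v0:v1,u0:u1]; k=(S[...,2]>z0)&(S[...,2]<z1)
    if m is not None:k&=m[v0:v1,u0:u1]
    P=S[k]
    if len(P)<4: print(n,'few',len(P));return
    r=cv2.minAreaRect((P[:,:2]*1000).astype(np.float32))
    print(n,len(P),'c',np.round(r[0],1),'size',np.round(r[1],1),'ang',round(r[2],1),'z',np.percentile(P[:,2],[5,50,95]).round(3),'mean',P.mean(0).round(4))
for n,u0,u1,v0,v1,zb in(('earth',184,224,175,218,.139),('ins',225,266,172,214,.143),('mm',267,303,165,208,.135),('loop',304,345,173,216,.149)):
    rect(n+' bar',u0,u1,v0,v1,zb-.006,zb+.015); rect(n+' box',u0,u1,v0,v1,.06,zb-.03)
rect('knob',375,410,140,185,.155,.18); rect('slider',375,410,140,185,.11,.15)
rect('redplate',365,420,205,230,.1,.14);rect('greyplate',360,410,118,135,.1,.14)
rect('iso grip',135,170,165,200,.116,.14);rect('iso box',125,180,155,210,.06,.09)
rect('rail',160,370,75,115,.25,.27)
H=(hsv[...,0]>8)&(hsv[...,0]<22)&(hsv[...,1]>180)
for i,u in enumerate((202,245,287,329)): rect('hook%d'%i,u-10,u+10,90,135,.225,.275,H)
# row profile around hooks
E
python3 - <<'E'
import cv2
im=cv2.imread('pics/top0.png'); cv2.imwrite('pics/top0z.png',cv2.resize(im[80:240,110:420],None,fx=2.58,fy=2.58,interpolation=cv2.INTER_CUBIC))
im=cv2.imread('pics/scene0.png'); cv2.imwrite('pics/scene0z.png',cv2.resize(im[130:310,90:400],None,fx=2.58,fy=2.58,interpolation=cv2.INTER_CUBIC))
E
```

```text
earth bar 165 c [445.7 208.9] size [27.  59.7] ang 17.5 z [0.139 0.144 0.15 ] mean [0.4449 0.2085 0.1443]
earth box 588 c [444.2 208.6] size [78.7 98. ] ang 17.5 z [0.076 0.088 0.095] mean [0.4388 0.2055 0.0871]
ins bar 164 c [456.   76.2] size [26.7 59.8] ang 18.8 z [0.142 0.148 0.154] mean [0.4553 0.0761 0.1481]
ins box 551 c [454.7  75.8] size [76.1 97.1] ang 17.8 z [0.081 0.092 0.098] mean [0.4487 0.0746 0.0909]
mm bar 152 c [473.8 -53.6] size [59.3 25.1] ang 87.5 z [0.134 0.14  0.146] mean [ 0.4735 -0.0522  0.1404]
mm box 431 c [473.2 -52.3] size [84.7 71. ] ang 86.9 z [0.071 0.083 0.091] mean [ 0.4655 -0.0507  0.0829]
loop bar 166 c [ 438.4 -178.8] size [60.8 26.1] ang 78.7 z [0.148 0.155 0.16 ] mean [ 0.4384 -0.1779  0.1544]
loop box 542 c [ 438.  -178.6] size [93.1 75.4] ang 78.5 z [0.075 0.097 0.105] mean [ 0.431  -0.174   0.0957]
knob 59 c [ 530.8 -392.5] size [23.9 23.2] ang 43.1 z [0.159 0.166 0.171] mean [ 0.5304 -0.3913  0.1653]
slider 227 c [ 535.9 -389.8] size [144.4  33.2] ang 5.0 z [0.11  0.118 0.134] mean [ 0.5324 -0.3891  0.119 ]
redplate 172 c [ 380.3 -398.8] siz
[... 209 characters left out ...]
.1] size [53.6 15. ] ang 5.0 z [0.12  0.125 0.131] mean [0.4911 0.3756 0.1253]
iso box 1154 c [490.8 375.5] size [112.9 129.3] ang 89.4 z [0.071 0.081 0.088] mean [0.4882 0.3727 0.0804]
rail 2143 c [688.7   9.3] size [ 82.8 569.8] ang 3.1 z [0.253 0.26  0.266] mean [0.7081 0.011  0.2599]
hook0 170 c [644.6 194.8] size [72.  25.6] ang 2.2 z [0.24  0.245 0.262] mean [0.6474 0.1936 0.2464]
hook1 177 c [653.4  67.2] size [72.5 27.1] ang 6.3 z [0.239 0.245 0.261] mean [0.6548 0.0692 0.2464]
hook2 181 c [662.4 -54.6] size [71.7 24.6] ang 2.3 z [0.24  0.245 0.259] mean [ 0.6622 -0.0552  0.2464]
hook3 186 c [ 670.5 -179.3] size [73.3 24.2] ang 1.1 z [0.239 0.245 0.261] mean [ 0.6704 -0.1794  0.2463]
```

View pics/top0z.png

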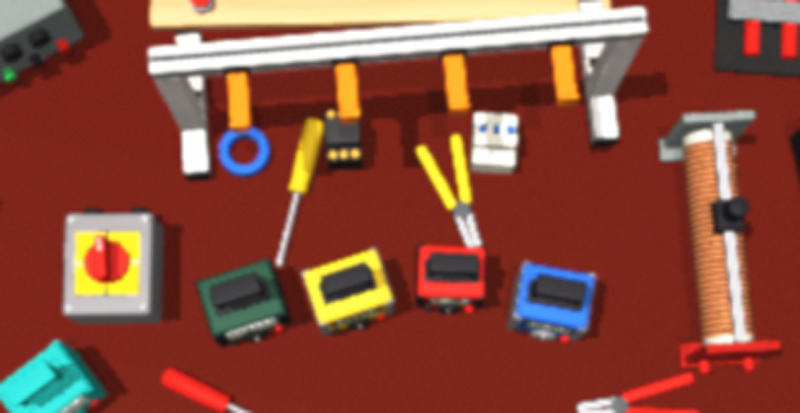

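View pics/scene0z.png

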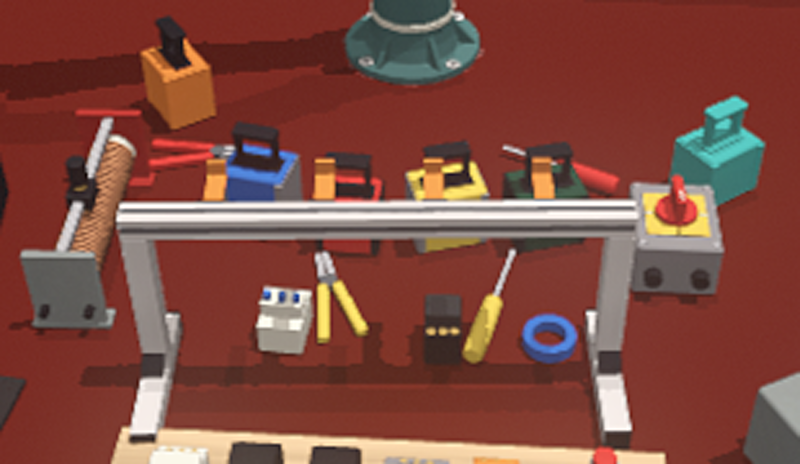

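All positions agree with the given sizes: bar heights, box sizes, 125 mm hook spacing and 570 mm rail. Next: refine the rheostat axis and work out the first move.

```bash
cat >> h.py <<'E'
def delta(goal, ang=None):
    """print creep units from present pose: goal xyz, ang=world angle (deg) of tool x"""
    s=readout.read_state(); R=np.array(s['orientation']); p=np.array(s['eef_pos'])
    d=R.T@(np.array(goal)-p)/0.1
    a0=np.degrees(np.arctan2(R[1,0],R[0,0]))
    print('pose',p.round(4),'toolx ang',a0.round(2),'units x y z',d.round(3))
    if ang is not None: print('yaw units (of 45deg)',round(-((ang-a0+180)%360-180)/45,3))
E
python3 - <<'E'
from h import *
d=np.load('pics/top0.npz'); W=d['W'];f=d['f'].astype(int)
# guide bar: whitish pixels high in region
S=(slice(128,220),slice(370,412)); w=W[S]; c=f[S]
m=(c.min(-1)>140)&(w[...,2]>.085)&(w[...,2]<.135)
P=w[m]; r=cv2.fitLine(P[:,:2].astype(np.float32),cv2.DIST_HUBER,0,.01,.01).ravel()
print(len(P),r,np.degrees(np.arctan2(r[1],r[0])),P[:,2].mean())
hsv=cv2.cvtColor(d['f'],cv2.COLOR_RGB2HSV)
w=W[195:235,365:425].reshape(-1,3); w=w[(w[:,2]>.116)&(w[:,2]<.126)]
print('red top',len(w),w.min(0),w.max(0))
A=np.polyfit(w[:,1],w[:,0],1);print('plate slope deg',np.degrees(np.arctan(A[0])),'centre',w.mean(0))
w=W[115:140,360:412].reshape(-1,3); w=w[(w[:,2]>.118)&(w[:,2]<.126)]
A=np.polyfit(w[:,1],w[:,0],1);print('grey slope',np.degrees(np.arctan(A[0])),'centre',w.mean(0))
delta([.531,-.392,.20],-87)
E
```

```text
356 [ 0.9992226   0.03942334  0.506666   -0.39275292] 2.2593763 0.11185478177377765
red top 115 [ 0.36233225 -0.44086312  0.11615297] [ 0.42585332 -0.35387553  0.12595614]
plate slope deg -0.503017564565319 centre [ 0.37474556 -0.3990978   0.12109806]
grey slope -1.102429271002891 centre [ 0.65150494 -0.38468924  0.12177823]
pose [ 0.1664 -0.705   0.2304] toolx ang -76.71 units x y z [-2.208 -4.268  0.307]
yaw units (of 45deg) 0.229
```

```bash
python3 -m creep '[{"x":-0.25,"y":-0.5,"z":0,"yaw":0.115},{"x":-0.5,"y":-1,"z":0,"yaw":0.229},{"x":-0.5,"y":-1,"z":0,"yaw":0.229},{"x":-0.5,"y":-1,"z":0,"yaw":0.229}]' 100 40
python3 -m creep '[{"x":-0.5,"y":-1},{"x":-0.5,"y":-1},{"x":-0.5,"y":-1},{"x":-0.5,"y":-1}]'
python3 -m creep '[{"x":-0.5,"y":-1},{"x":-0.5,"y":-1},{"x":-0.5,"y":-1},{"x":-0.5,"y":-1}]'
python3 - <<'E'
from h import *
delta([.531,-.392,.20],-87.5)
E
```

```text
t: 0.48
eef_pos: [0.2616, -0.6277, 0.2306]
orientation: [[0.063, -0.998, 0.005], [-0.998, -0.063, 0.006], [-0.005, -0.005, -1.0]]
force: [1.6, 0.4, 0.2]
width: 0.0855
pose [ 0.2616 -0.6277  0.2306] toolx ang -86.36 units x y z [-2.18  -2.836  0.332]
yaw units (of 45deg) 0.025$[0]: bad value
$[0]: bad value
```

```bash
python3 -m creep '[{"x":-0.8,"y":-1,"z":0,"yaw":0.02},{"x":-0.8,"y":-1,"z":0,"yaw":0.02},{"x":-0.8,"y":-1,"z":0,"yaw":0.02},{"x":-0.8,"y":-1,"z":0,"yaw":0.02}]'
python3 -m creep '[{"x":-0.8,"y":-1,"z":0,"yaw":0},{"x":-0.8,"y":-1,"z":0,"yaw":0},{"x":-0.8,"y":-1,"z":0,"yaw":0},{"x":-0.8,"y":-1,"z":0,"yaw":0}]'
python3 - <<'E'
from h import *
delta([.531,-.392,.20],-87.5)
E
```

```text
t: 0.82
eef_pos: [0.3577, -0.5409, 0.2307]
orientation: [[0.05, -0.999, 0.005], [-0.999, -0.05, 0.006], [-0.006, -0.006, -1.0]]
force: [1.9, 0.9, -0.4]
width: 0.0851
t: 1.15
eef_pos: [0.4544, -0.4569, 0.231]
orientation: [[0.05, -0.999, 0.006], [-0.999, -0.05, 0.005], [-0.005, -0.006, -1.0]]
force: [1.9, 1.7, -0.5]
width: 0.0849
pose [ 0.4544 -0.4569  0.231 ] toolx ang -87.13 units x y z [-0.608 -0.796  0.318]
yaw units (of 45deg) 0.008
```

```bash
python3 -m creep '[{"x":-0.58,"y":-0.77,"z":0,"yaw":0},{"x":-0.58,"y":-0.77,"z":0,"yaw":0},{"x":-0.58,"y":-0.77,"z":0,"yaw":0},{"x":-0.58,"y":-0.77,"z":0,"yaw":0},{"x":-0.58,"y":-0.77,"z":0,"yaw":0},{"x":-0.58,"y":-0.77,"z":0,"yaw":0}]'
python3 - <<'E'
from h import *
c=cap('wrist'); save(c,'w1'); W=pts(c)
k=(W[...,2]>.158)&(W[...,2]<.172)&(np.hypot(W[...,0]-.531,W[...,1]+.392)<.03)
print(k.sum(), np.median(W[k],0) if k.any() else '', np.nanmin(W[k],0),np.nanmax(W[k],0))
delta([.531,-.392,.133],-87.5)
E
```

```text
t: 1.65
eef_pos: [0.5183, -0.4061, 0.231]
orientation: [[0.035, -0.999, -0.002], [-0.999, -0.035, -0.001], [0.001, 0.002, -1.0]]
force: [-0.8, -0.7, 0.3]
width: 0.085
851 [ 0.53342058 -0.39170073  0.16514276] [ 0.52005704 -0.40396888  0.15824941] [ 0.54489834 -0.37920794  0.16737183]
pose [ 0.5179 -0.4066  0.2311] toolx ang -88.09 units x y z [-0.142 -0.138  0.981]
yaw units (of 45deg) -0.013
```

View pics/w1.png

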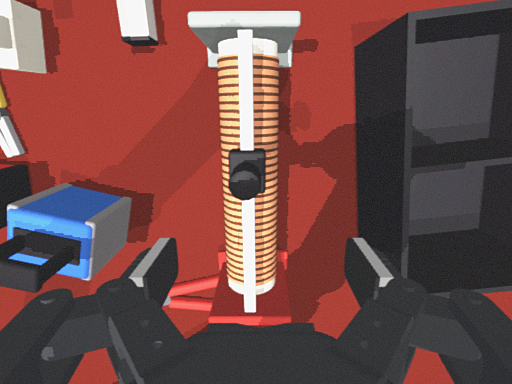

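```bash
python3 -m creep '[{"x":-0.14,"y":-0.147,"z":0,"yaw":-0.013},{"x":-0.14,"y":-0.147,"z":0,"yaw":-0.013},{"x":-0.14,"y":-0.147,"z":0.3,"yaw":-0.013},{"x":-0.14,"y":-0.147,"z":0.6,"yaw":-0.013},{"x":-0.14,"y":-0.147,"z":0.95,"yaw":-0.013},{"x":-0.14,"y":-0.147,"z":0.95,"yaw":-0.013},{"x":-0.14,"y":-0.147,"z":0.95,"yaw":-0.013},{"x":-0.14,"y":-0.147,"z":0.95,"yaw":-0.013}]'
python3 - <<'E'
from h import *
delta([.532,-.392,.135],-87.3)
E
```

```text
t: 2.37
eef_pos: [0.5342, -0.3916, 0.1377]
orientation: [[0.045, -0.999, 0.001], [-0.999, -0.045, -0.001], [0.002, -0.001, -1.0]]
force: [-0.2, -0.1, 1.3]
width: 0.0854
pose [ 0.5342 -0.3916  0.1377] toolx ang -87.42 units x y z [0.003 0.022 0.027]
yaw units (of 45deg) -0.003
```

Centred on the knob; close on it.

```bash
python3 -m creep '[{"x":0,"y":0,"z":0.02,"yaw":0},{"x":0,"y":0,"z":0.02,"yaw":0},{"x":0,"y":0,"z":0.02,"yaw":0},{"x":0,"y":0,"z":0.02,"yaw":0},{"x":0,"y":0,"z":0.02,"yaw":0},{"x":0,"y":0,"z":0.02,"yaw":0},{"x":0,"y":0,"z":0.02,"yaw":0},{"x":0,"y":0,"z":0.02,"yaw":0}]' 0 30
```

```text
t: 3.03
eef_pos: [0.5348, -0.3926, 0.1357]
orientation: [[0.046, -0.999, 0.003], [-0.999, -0.046, -0.004], [0.004, -0.002, -1.0]]
force: [-1.1, -4.3, 5.3]
width: 0.0252
```

```bash
python3 -m creep '[{"x":0,"y":0.1,"z":0.02,"yaw":0},{"x":0,"y":0.25,"z":0.02,"yaw":0},{"x":0,"y":0.4,"z":0.02,"yaw":0},{"x":0,"y":0.55,"z":0.02,"yaw":0},{"x":0,"y":0.7,"z":0.02,"yaw":0},{"x":0,"y":0.85,"z":0.02,"yaw":0},{"x":0,"y":0.9,"z":0.02,"yaw":0},{"x":0,"y":0.9,"z":0.02,"yaw":0}]'
python3 -m creep '[{"x":0,"y":0.1,"z":0,"yaw":0},{"x":0,"y":0.15,"z":0,"yaw":0},{"x":0,"y":0.15,"z":0,"yaw":0}]'
python3 -m creep '[{"x":0,"y":0.05,"z":0,"yaw":0},{"x":0,"y":0.1,"z":0,"yaw":0},{"x":0,"y":0.1,"z":0,"yaw":0},{"x":0,"y":0.1,"z":0,"yaw":0}]'
```

```text
t: 3.7
eef_pos: [0.4456, -0.3962, 0.1355]
orientation: [[0.045, -0.999, 0.005], [-0.999, -0.045, -0.004], [0.004, -0.005, -1.0]]
force: [-2.6, -1.6, 18.1]
width: 0.0253
t: 3.95
eef_pos: [0.432, -0.3968, 0.1355]
orientation: [[0.046, -0.999, 0.006], [-0.999, -0.046, -0.004], [0.004, -0.006, -1.0]]
force: [-0.3, -2.3, 17.2]
width: 0.025
t: 4.28
eef_pos: [0.4226, -0.3971, 0.1355]
orientation: [[0.046, -0.999, 0.007], [-0.999, -0.047, -0.004], [0.004, -0.006, -1.0]]
force: [0.3, -2.1, 17.6]
width: 0.0252
```

```bash
python3 -m creep '[{"x":0,"y":0.05,"z":-0.02,"yaw":0},{"x":0,"y":0.08,"z":-0.02,"yaw":0},{"x":0,"y":0.08,"z":-0.02,"yaw":0},{"x":0,"y":0.08,"z":-0.02,"yaw":0}]'
python3 -m creep '[{"x":0,"y":0.04,"z":0,"yaw":0},{"x":0,"y":0.06,"z":0,"yaw":0},{"x":0,"y":0.06,"z":0,"yaw":0},{"x":0,"y":0.06,"z":0,"yaw":0}]'
```

```text
t: 4.62
eef_pos: [0.4156, -0.3974, 0.1356]
orientation: [[0.047, -0.999, 0.008], [-0.999, -0.047, -0.004], [0.005, -0.008, -1.0]]
force: [5.0, -3.5, 3.7]
width: 0.0253
t: 4.95
eef_pos: [0.4156, -0.3974, 0.1358]
orientation: [[0.05, -0.999, 0.017], [-0.999, -0.05, -0.007], [0.008, -0.016, -1.0]]
force: [14.3, -5.0, -3.8]
width: 0.0249
```

```bash
python3 -m creep '[{"x":0,"y":-0.05,"z":0,"yaw":0},{"x":0,"y":-0.05,"z":0,"yaw":0},{"x":0,"y":-0.05,"z":0,"yaw":0}]'
python3 -m creep '[{"x":0,"y":0,"z":0,"yaw":0},{"x":0,"y":0,"z":0,"yaw":0},{"x":0,"y":0,"z":0,"yaw":0},{"x":0,"y":0,"z":0,"yaw":0},{"x":0,"y":0,"z":0,"yaw":0},{"x":0,"y":0,"z":0,"yaw":0}]' 100
python3 -m creep '[{"x":0,"y":0,"z":-0.5,"yaw":0},{"x":0,"y":0,"z":-1,"yaw":0},{"x":0,"y":0,"z":-1,"yaw":0},{"x":0,"y":0,"z":-1,"yaw":0},{"x":0,"y":0,"z":-1,"yaw":0}]'
python3 - <<'E'
from h import *
c=cap('wrist'); save(c,'w2'); W=pts(c)
k=(W[...,2]>.158)&(W[...,2]<.172)&(np.hypot(W[...,0]-.414,W[...,1]+.397)<.03)
print(k.sum(), np.median(W[k],0) if k.any() else '', np.nanmin(W[k],0),np.nanmax(W[k],0))
c=cap('top');W=pts(c);save(c,'t2')
for a,b in((slice(150,160),0),):pass
k=(W[...,2]>.158)&(W[...,2]<.172)&(np.hypot(W[...,0]-.414,W[...,1]+.397)<.03)
print(k.sum())
delta([.49,.3755,.2],-85)
E
```

```text
t: 5.2
eef_pos: [0.4156, -0.3974, 0.1357]
orientation: [[0.048, -0.999, 0.009], [-0.999, -0.048, -0.005], [0.005, -0.009, -1.0]]
force: [6.4, -3.2, 3.4]
width: 0.0254
t: 5.7
eef_pos: [0.4098, -0.3953, 0.134]
orientation: [[0.046, -0.999, -0.001], [-0.999, -0.046, 0.001], [-0.001, 0.001, -1.0]]
force: [-0.1, 0.7, -0.6]
width: 0.0854
t: 6.12
eef_pos: [0.4106, -0.3961, 0.2353]
orientation: [[0.046, -0.999, 0.002], [-0.999, -0.046, -0.001], [0.001, -0.002, -1.0]]
force: [0.1, -0.3, -1.6]
width: 0.0855
793 [ 0.41467842 -0.39610276  0.1651718 ] [ 0.40147309 -0.40873247  0.15809563] [ 0.42584025 -0.38377855  0.1671719 ]
34
pose [ 0.4094 -0.3949  0.2331] toolx ang -87.33 units x y z [-7.658 -1.165  0.343]
yaw units (of 45deg) -0.052
```

View pics/w2.png

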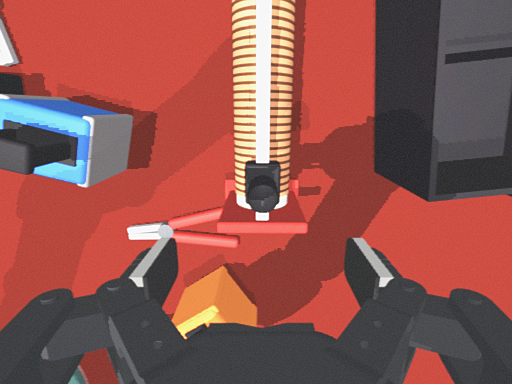

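```bash
python3 -m creep '[{"x":-0.5,"y":-0.35,"z":0,"yaw":0},{"x":-1,"y":-0.7,"z":0,"yaw":0},{"x":-1,"y":-0.7,"z":0,"yaw":0},{"x":-1,"y":-0.7,"z":0,"yaw":0}]' 
python3 -m creep '[{"x":-1,"y":0,"z":0,"yaw":0},{"x":-1,"y":0,"z":0,"yaw":0},{"x":-1,"y":0,"z":0,"yaw":0}]'
python3 -m creep '[{"x":-1,"y":0,"z":0,"yaw":0},{"x":-1,"y":0,"z":0,"yaw":0},{"x":-1,"y":0,"z":0,"yaw":0}]'
python3 -m creep '[{"x":-1,"y":0,"z":0,"yaw":0},{"x":-1,"y":0,"z":0,"yaw":0},{"x":-1,"y":0,"z":0,"yaw":0}]'
python3 -m creep '[{"x":-1,"y":0,"z":0,"yaw":0},{"x":-1,"y":0,"z":0,"yaw":0},{"x":-1,"y":0,"z":0,"yaw":0}]'
python3 -m creep '[{"x":-1,"y":0,"z":0,"yaw":0},{"x":-1,"y":0,"z":0,"yaw":0},{"x":-1,"y":0,"z":0,"yaw":0}]'
python3 -m creep '[{"x":-0.8,"y":0,"z":0,"yaw":0},{"x":-0.8,"y":0,"z":0,"yaw":0},{"x":-0.8,"y":0,"z":0,"yaw":0},{"x":-0.8,"y":0,"z":0,"yaw":0}]'
python3 - <<'E'
from h import *
c=cap('wrist'); save(c,'w3'); W=pts(c)
k=(W[...,2]>.118)&(W[...,2]<.135)&(np.hypot(W[...,0]-.49,W[...,1]-.3755)<.045)
P=W[k];print(len(P)); 
if len(P): r=cv2.minAreaRect((P[:,:2]*1000).astype(np.float32)); print(r,P.mean(0))
delta([.49,.3755,.2],-85)
E
```

```text
t: 6.55
eef_pos: [0.4802, -0.2828, 0.2323]
orientation: [[0.06, -0.998, -0.0], [-0.998, -0.06, 0.007], [-0.007, -0.0, -1.0]]
force: [0.4, 1.0, 0.1]
width: 0.0854
t: 6.8
eef_pos: [0.4691, -0.1866, 0.2321]
orientation: [[0.052, -0.999, -0.006], [-0.999, -0.052, 0.005], [-0.005, 0.005, -1.0]]
force: [0.9, 0.8, 0.4]
width: 0.0854
t: 7.05
eef_pos: [0.4642, -0.0871, 0.2325]
orientation: [[0.053, -0.999, -0.005], [-0.999, -0.053, 0.003], [-0.003, 0.005, -1.0]]
force: [-0.5, 0.2, -0.5]
width: 0.0854
t: 7.3
eef_pos: [0.4599, 0.0124, 0.2329]
orientation: [[0.053, -0.999, -0.004], [-0.999, -0.053, 0.002], [-0.002, 0.003, -1.0]]
force: [1.2, -0.8, 0.3]
width: 0.0854
t: 7.55
eef_pos: [0.4555, 0.1125, 0.233]
orientation: [[0.053, -0.999, -0.003], [-0.999, -0.053, 0.002], [-0.002, 0.002, -1.0]]
force: [0.1, 0.2, -0.5]
width: 0.0855
t: 7.8
eef_pos: [0.4508, 0.2127, 0.2331]
orientation: [[0.053, -0.999, -0.002], [-0.999, -0.053, 0.002], [-0.003, 0.002, -1.0]]
force: [0.2, 0.1, -0.6]
width: 0.0854
t: 8.13
eef_pos: [0.4471, 0.2891, 0.2326]
orientation: [[0.052, -0.999, -0.003], [-0.999, -0.052, -0.001], [0.0, 0.003, -1.0]]
force: [-0.4, -0.8, 0.8]
width: 0.0851
1039
((492.19012451171875, 377.7861328125), (53.70402526855469, 14.586301803588867), 2.881563901901245) [0.49359571 0.3765533  0.12434785]
pose [0.4474 0.2866 0.2326] toolx ang -87.21 units x y z [-0.868 -0.47   0.323]
yaw units (of 45deg) -0.049
```

View pics/w3.png

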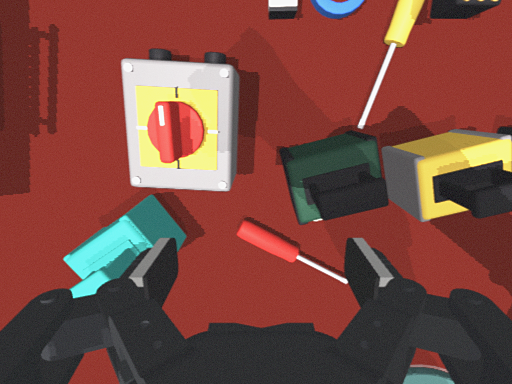

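```bash
python3 -m creep '[{"x":-0.4,"y":-0.2,"z":0,"yaw":0},{"x":-0.8,"y":-0.4,"z":0,"yaw":0},{"x":-0.87,"y":-0.48,"z":0,"yaw":0},{"x":-0.87,"y":-0.48,"z":0,"yaw":0},{"x":-0.87,"y":-0.48,"z":0,"yaw":0},{"x":-0.87,"y":-0.48,"z":0,"yaw":0}]' 
python3 - <<'E'
from h import *
c=cap('wrist'); W=pts(c)
k=(W[...,2]>.118)&(W[...,2]<.135)&(np.hypot(W[...,0]-.49,W[...,1]-.3755)<.045)
P=W[k];print(len(P)); 
if len(P): r=cv2.minAreaRect((P[:,:2]*1000).astype(np.float32)); print(r,P.mean(0))
delta([.4915,.377,.104],-87)
E
```

```text
t: 8.68
eef_pos: [0.4922, 0.3725, 0.2331]
orientation: [[0.044, -0.999, -0.002], [-0.999, -0.044, -0.004], [0.003, 0.002, -1.0]]
force: [-0.5, -0.1, 0.9]
width: 0.0852
840
((493.35009765625, 378.0424499511719), (52.510643005371094, 13.915493965148926), 2.678734540939331) [0.49450637 0.37785678 0.12478176]
pose [0.4922 0.3726 0.2334] toolx ang -87.49 units x y z [-0.048  0.002  1.294]
yaw units (of 45deg) -0.011
```

```bash
python3 -m creep '[{"x":-0.05,"y":0,"z":0.35,"yaw":0},{"x":-0.05,"y":0,"z":0.7,"yaw":0},{"x":-0.05,"y":0,"z":0.9,"yaw":0},{"x":-0.05,"y":0,"z":0.9,"yaw":0},{"x":-0.05,"y":0,"z":0.9,"yaw":0}]' 
python3 -m creep '[{"x":0,"y":0,"z":0.2,"yaw":0},{"x":0,"y":0,"z":0.38,"yaw":0},{"x":0,"y":0,"z":0.38,"yaw":0},{"x":0,"y":0,"z":0.38,"yaw":0}]' 
python3 - <<'E'
from h import *
delta([.492,.3775,.104],-87)
E
```

```text
t: 9.15
eef_pos: [0.4916, 0.3786, 0.1436]
orientation: [[0.045, -0.999, -0.002], [-0.999, -0.045, -0.003], [0.003, 0.002, -1.0]]
force: [0.1, 0.3, 0.5]
width: 0.0856
t: 9.48
eef_pos: [0.4928, 0.3806, 0.1076]
orientation: [[0.046, -0.999, 0.001], [-0.999, -0.046, 0.0], [-0.0, -0.001, -1.0]]
force: [0.3, 0.0, 0.9]
width: 0.0855
pose [0.4928 0.3806 0.1076] toolx ang -87.37 units x y z [0.03  0.009 0.035]
yaw units (of 45deg) -0.008
```

```bash
python3 -m creep '[{"x":0.03,"y":0,"z":0.02,"yaw":0},{"x":0.03,"y":0,"z":0.02,"yaw":0},{"x":0.03,"y":0,"z":0.02,"yaw":0},{"x":0.03,"y":0,"z":0.02,"yaw":0},{"x":0.03,"y":0,"z":0.02,"yaw":0},{"x":0.03,"y":0,"z":0.02,"yaw":0},{"x":0.03,"y":0,"z":0.02,"yaw":0},{"x":0.03,"y":0,"z":0.02,"yaw":0},{"x":0.03,"y":0,"z":0.02,"yaw":0}]' 0 40
python3 -m creep '[{"x":0,"y":0,"z":0,"yaw":-0.1},{"x":0,"y":0,"z":0,"yaw":-0.2},{"x":0,"y":0,"z":0,"yaw":-0.3},{"x":0,"y":0,"z":0,"yaw":-0.4},{"x":0,"y":0,"z":0,"yaw":-0.5},{"x":0,"y":0,"z":0,"yaw":-0.5},{"x":0,"y":0,"z":0,"yaw":-0.5}]'
python3 - <<'E'
from h import *
s=readout.read_state();print(s['qpos'],s['ft_torque'])
E
```

```text
t: 10.23
eef_pos: [0.4926, 0.377, 0.1049]
orientation: [[0.046, -0.999, -0.0], [-0.999, -0.046, -0.001], [0.001, 0.0, -1.0]]
force: [-0.7, -3.4, 5.3]
width: 0.0128
t: 10.82
eef_pos: [0.4926, 0.377, 0.1049]
orientation: [[0.425, -0.905, -0.0], [-0.905, -0.425, -0.001], [0.001, 0.001, -1.0]]
force: [-0.5, -2.2, 6.1]
width: 0.013
[-0.56918229  0.63019333 -0.22484402  1.92968727  0.23361289  0.60770341
 -2.07676639] [-0.47884243  0.23640378  0.08905005]
```

```bash
python3 -m creep '[{"x":0,"y":0,"z":0,"yaw":-0.15},{"x":0,"y":0,"z":0,"yaw":-0.3},{"x":0,"y":0,"z":0,"yaw":-0.45},{"x":0,"y":0,"z":0,"yaw":-0.6},{"x":0,"y":0,"z":0,"yaw":-0.75},{"x":0,"y":0,"z":0,"yaw":-0.9},{"x":0,"y":0,"z":0,"yaw":-0.9},{"x":0,"y":0,"z":0,"yaw":-0.9}]'
python3 -m creep '[{"x":0,"y":0,"z":0,"yaw":-0.15},{"x":0,"y":0,"z":0,"yaw":-0.3},{"x":0,"y":0,"z":0,"yaw":-0.45},{"x":0,"y":0,"z":0,"yaw":-0.55},{"x":0,"y":0,"z":0,"yaw":-0.58},{"x":0,"y":0,"z":0,"yaw":-0.58},{"x":0,"y":0,"z":0,"yaw":-0.58}]'
python3 - <<'E'
from h import *
s=readout.read_state();print(s['qpos'],s['ft_torque']);delta([0,0,0],3)
E
```

```text
t: 11.48
eef_pos: [0.4925, 0.377, 0.1049]
orientation: [[0.911, -0.412, -0.0], [-0.412, -0.911, -0.001], [0.0, 0.002, -1.0]]
force: [-1.2, -2.7, 5.0]
width: 0.013
t: 12.07
eef_pos: [0.4925, 0.3769, 0.1049]
orientation: [[1.0, 0.024, -0.001], [0.024, -1.0, -0.001], [-0.001, 0.001, -1.0]]
force: [-0.9, -2.4, 6.9]
width: 0.0128
[-0.35500595  0.67867369 -0.53920786  1.91944446  0.53060625  0.69016109
 -1.19264856] [-0.50648353  0.33421599 -0.99406342]
pose [0.4925 0.3769 0.1049] toolx ang 1.36 units x y z [-5.012  3.65   1.06 ]
yaw units (of 45deg) -0.036
```

```bash
python3 -m creep '[{"x":0,"y":0,"z":0,"yaw":-0.04},{"x":0,"y":0,"z":0,"yaw":-0.06},{"x":0,"y":0,"z":0,"yaw":-0.06},{"x":0,"y":0,"z":0,"yaw":-0.06}]'
python3 - <<'E'
from h import *
s=readout.read_state();print(s['qpos'],s['ft_torque']);delta([0,0,0],3)
c=cap('scene');save(c,'s4')
im=c['frame'][150:260,300:420,::-1]; cv2.imwrite('pics/s4z.png',cv2.resize(im,None,fx=5,fy=5,interpolation=cv2.INTER_CUBIC))
E
```

```text
t: 12.4
eef_pos: [0.4926, 0.3769, 0.1049]
orientation: [[0.998, 0.066, -0.002], [0.066, -0.998, -0.001], [-0.002, 0.001, -1.0]]
force: [-1.6, -1.3, 6.0]
width: 0.0132
[-0.34694886  0.68138016 -0.55082441  1.91874646  0.53946666  0.6945051
 -1.15814117] [-0.51346538  0.40182837 -1.7893049 ]
pose [0.4926 0.3769 0.1049] toolx ang 3.77 units x y z [-5.161  3.436  1.064]
yaw units (of 45deg) 0.017
```

View pics/s4.png

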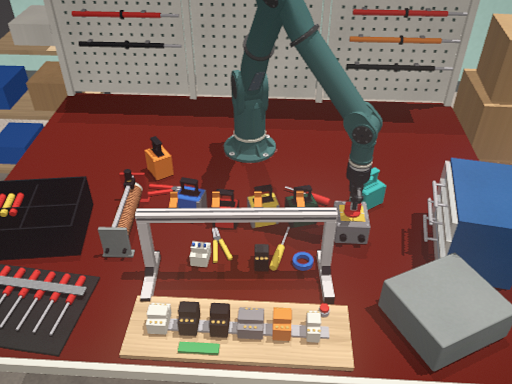

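```bash
python3 -m creep '[{"x":0,"y":0,"z":0,"yaw":0.03},{"x":0,"y":0,"z":0,"yaw":0.03},{"x":0,"y":0,"z":0,"yaw":0.03},{"x":0,"y":0,"z":0,"yaw":0.03},{"x":0,"y":0,"z":0,"yaw":0.03},{"x":0,"y":0,"z":-0.5,"yaw":0.03},{"x":0,"y":0,"z":-1,"yaw":0.03},{"x":0,"y":0,"z":-1,"yaw":0.03},{"x":0,"y":0,"z":-1,"yaw":0.03}]' 60
python3 -m creep '[{"x":0,"y":0.1,"z":-0.3,"yaw":0},{"x":0,"y":0.2,"z":-0.3,"yaw":0},{"x":0,"y":0.4,"z":-0.3,"yaw":0},{"x":0,"y":0.4,"z":-0.3,"yaw":0},{"x":0,"y":0.4,"z":-0.3,"yaw":0}]' 
python3 - <<'E'
from h import *
c=cap('wrist');save(c,'w5'); W=pts(c)
k=(W[...,2]>.118)&(W[...,2]<.135)&(np.hypot(W[...,0]-.49,W[...,1]-.3755)<.045)
P=W[k];print(len(P)); 
if len(P): r=cv2.minAreaRect((P[:,:2]*1000).astype(np.float32)); print(r,P.mean(0))
E
```

```text
t: 13.2
eef_pos: [0.4945, 0.3809, 0.2093]
orientation: [[0.998, 0.055, 0.007], [0.055, -0.998, 0.007], [0.008, -0.006, -1.0]]
force: [0.4, 0.3, -0.7]
width: 0.0513
t: 13.62
eef_pos: [0.4946, 0.3359, 0.233]
orientation: [[0.999, 0.052, -0.001], [0.052, -0.999, -0.002], [-0.001, 0.002, -1.0]]
force: [-0.6, 0.4, 0.2]
width: 0.0512
935
((492.16290283203125, 378.19940185546875), (52.97869873046875, 13.971545219421387), 89.82745361328125) [0.49213311 0.37902842 0.12489331]
```

View pics/w5.png

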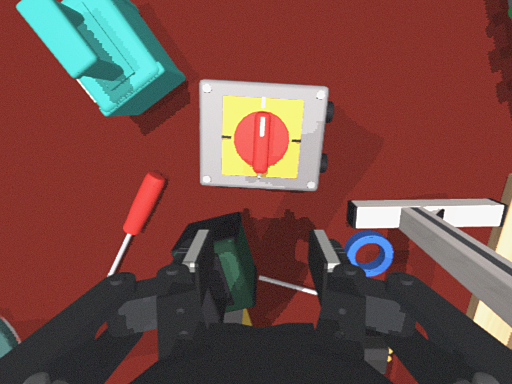

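Isolator grip now lies along the white ticks (262,118)–(261,172), turned to the stop (torque rose to 1.8 N m). Now the instruments: swing towards the green one, then re-measure.

```bash
python3 -m creep '[{"x":-0.1,"y":0.2,"z":-0.1,"yaw":-0.15},{"x":-0.2,"y":0.4,"z":-0.1,"yaw":-0.3},{"x":-0.3,"y":0.6,"z":-0.1,"yaw":-0.45},{"x":-0.4,"y":0.8,"z":-0.1,"yaw":-0.6},{"x":-0.5,"y":1,"z":-0.1,"yaw":-0.75},{"x":-0.5,"y":1,"z":-0.1,"yaw":-0.9},{"x":-0.5,"y":1,"z":-0.1,"yaw":-1},{"x":-0.5,"y":1,"z":-0.1,"yaw":-1}]' 100
python3 -m creep '[{"x":0,"y":0,"z":0,"yaw":-0.15},{"x":0,"y":0,"z":0,"yaw":-0.3},{"x":0,"y":0,"z":0,"yaw":-0.45},{"x":0,"y":0,"z":0,"yaw":-0.6},{"x":0,"y":0,"z":0,"yaw":-0.75},{"x":0,"y":0,"z":0,"yaw":-0.9},{"x":0,"y":0,"z":0,"yaw":-1},{"x":0,"y":0,"z":0,"yaw":-1},{"x":0,"y":0,"z":0,"yaw":-1}]'
cat > bars.py <<'E'
from h import *
import sys
def bars(cam,name):
    c=cap(cam); save(c,name); W=pts(c); hsv=cv2.cvtColor(c['frame'],cv2.COLOR_RGB2HSV)
    for n,x,y,zb in(('earth',.4455,.209,.139),('ins',.456,.076,.143),('mm',.474,-.053,.135),('loop',.4385,-.179,.149)):
        k=(np.abs(W[...,2]-zb-.005)<.009)&(np.hypot(W[...,0]-x,W[...,1]-y)<.065)&(hsv[...,2]<110)
        k=cv2.morphologyEx(k.astype(np.uint8),cv2.MORPH_OPEN,np.ones((3,3),np.uint8))>0
        P=W[k]
        if len(P)<30: print(n,'few');continue
        r=cv2.minAreaRect((P[:,:2]*1000).astype(np.float32)); b=cv2.boxPoints(r)
        e=[b[1]-b[0],b[2]-b[1]]; e=max(e,key=np.linalg.norm); a=np.degrees(np.arctan2(e[1],e[0]))%180
        print(cam,n,len(P),np.round(r[0],1),np.round(sorted(r[1]),1),'bar ang',round(a,1),P[:,2].mean().round(4))
if __name__=='__main__':
    for i,cam in enumerate(sys.argv[2:]): bars(cam,sys.argv[1]+cam)
E
python3 bars.py a top wrist; python3 -c "
from h import *
delta([.4455,.209,.20],107.5)
print(readout.read_state()['qpos'])"
```

```text
t: 14.33
eef_pos: [0.4498, 0.2358, 0.2438]
orientation: [[0.666, 0.746, -0.001], [0.746, -0.666, 0.001], [0.0, -0.001, -1.0]]
force: [-0.2, 0.1, -0.1]
width: 0.0857
t: 15.08
eef_pos: [0.45, 0.2362, 0.244]
orientation: [[-0.052, 0.999, -0.001], [0.999, 0.052, 0.001], [0.001, -0.001, -1.0]]
force: [0.1, -1.0, -0.2]
width: 0.0855
top earth 150 [444.7 208.4] [27.4 59.2] bar ang 107.5 0.1444
ins few
mm few
loop few
wrist earth 1900 [445.4 210.1] [25.9 60. ] bar ang 107.7 0.1431
wrist ins 1998 [456.   78.2] [25.9 60.5] bar ang 107.7 0.1472
mm few
loop few
pose [0.45   0.2359 0.2442] toolx ang 93.01 units x y z [-0.266 -0.059  0.442]
yaw units (of 45deg) -0.322
[ 0.25136003  0.51494075 -1.12149866  2.04746813  0.5808897   0.94028835
  0.44058128]
```

View pics/awrist.png

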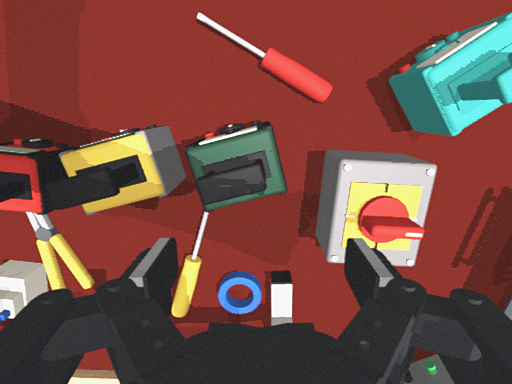

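View pics/atop.png

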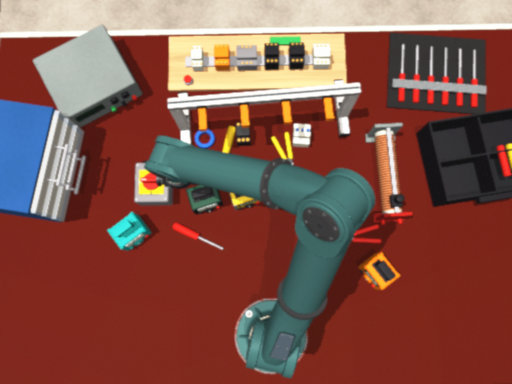

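Joint 3 is at -1.12, close to its -1.27 limit. The opposite jaw sense gives the same grasp, so I'll turn back clockwise half a turn for more joint margin.

```bash
python3 -m creep '[{"x":0,"y":0,"z":0,"yaw":0.15},{"x":0,"y":0,"z":0,"yaw":0.3},{"x":0,"y":0,"z":0,"yaw":0.45},{"x":0,"y":0,"z":0,"yaw":0.6},{"x":0,"y":0,"z":0,"yaw":0.75},{"x":0,"y":0,"z":0,"yaw":0.9},{"x":0,"y":0,"z":0,"yaw":0.95}]'
python3 -m creep '[{"x":0,"y":0,"z":0,"yaw":0.15},{"x":0,"y":0,"z":0,"yaw":0.3},{"x":0,"y":0,"z":0,"yaw":0.45},{"x":0,"y":0,"z":0,"yaw":0.6},{"x":0,"y":0,"z":0,"yaw":0.75},{"x":0,"y":0,"z":0,"yaw":0.9},{"x":0,"y":0,"z":0,"yaw":0.95}]'
python3 -m creep '[{"x":0,"y":0,"z":0,"yaw":0.15},{"x":0,"y":0,"z":0,"yaw":0.3},{"x":0,"y":0,"z":0,"yaw":0.45},{"x":0,"y":0,"z":0,"yaw":0.6},{"x":0,"y":0,"z":0,"yaw":0.75},{"x":0,"y":0,"z":0,"yaw":0.9},{"x":0,"y":0,"z":0,"yaw":0.95}]'
python3 -c "
from h import *
delta([.4455,.2095,.20],-72.5)
print(readout.read_state()['qpos'])"
```

```text
t: 15.77
eef_pos: [0.4501, 0.2357, 0.2447]
orientation: [[0.643, 0.766, 0.001], [0.766, -0.643, -0.0], [0.001, 0.001, -1.0]]
force: [-0.8, 0.4, -0.9]
width: 0.0852
t: 16.35
eef_pos: [0.4501, 0.2358, 0.2447]
orientation: [[0.992, 0.127, 0.001], [0.127, -0.992, 0.0], [0.001, 0.0, -1.0]]
force: [-0.5, -0.4, 0.4]
width: 0.0852
t: 16.93
eef_pos: [0.45, 0.2358, 0.2447]
orientation: [[0.814, -0.58, 0.001], [-0.58, -0.814, 0.0], [0.001, -0.001, -1.0]]
force: [0.6, -0.0, -0.6]
width: 0.0854
pose [0.45   0.2358 0.2447] toolx ang -35.47 units x y z [0.116 0.241 0.447]
yaw units (of 45deg) 0.823
[-0.14497677  0.34282236 -0.53850591  2.06150175  0.24399178  0.79687437
 -1.44869257]
```

```bash
python3 -m creep '[{"x":0.116,"y":0.241,"z":0,"yaw":0.15},{"x":0.116,"y":0.241,"z":0,"yaw":0.3},{"x":0.116,"y":0.241,"z":0,"yaw":0.45},{"x":0.116,"y":0.241,"z":0,"yaw":0.6},{"x":0.116,"y":0.241,"z":0,"yaw":0.75},{"x":0.116,"y":0.241,"z":0,"yaw":0.82},{"x":0.116,"y":0.241,"z":0,"yaw":0.82},{"x":0.116,"y":0.241,"z":0,"yaw":0.82}]'
python3 bars.py b wrist; python3 -c "
from h import *
delta([.4455,.2095,.12],-72.4)
print(readout.read_state()['qpos'])"
```

```text
t: 17.6
eef_pos: [0.4457, 0.2094, 0.2445]
orientation: [[0.31, -0.951, 0.001], [-0.951, -0.31, 0.0], [-0.0, -0.001, -1.0]]
force: [-0.1, 0.8, -0.1]
width: 0.0852
wrist earth 1869 [446.1 210.6] [25.6 59.6] bar ang 107.8 0.1432
wrist ins 1861 [456.6  78.6] [26.  60.1] bar ang 107.6 0.1471
wrist mm 458 [472.5 -26.2] [16.8 30.9] bar ang 27.4 0.1379
loop few
pose [0.4457 0.2093 0.2445] toolx ang -71.97 units x y z [-0.002  0.002  1.245]
yaw units (of 45deg) 0.01
[-0.21418677  0.30362264 -0.39123998  2.09724874  0.16483913  0.7687308
 -1.96421834]
```

View pics/bwrist.png

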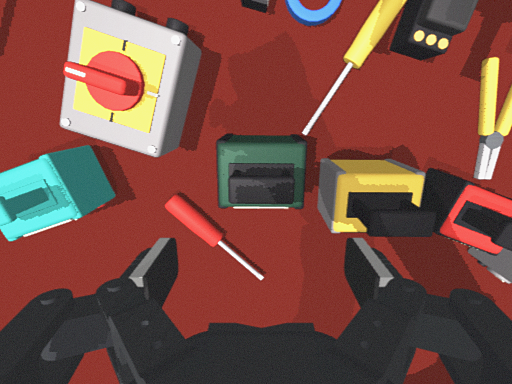

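```bash
python3 -m creep '[{"x":0,"y":0,"z":0.3,"yaw":0.01},{"x":0,"y":0,"z":0.6,"yaw":0.01},{"x":0,"y":0,"z":0.9,"yaw":0.01},{"x":0,"y":0,"z":0.95,"yaw":0.01},{"x":0,"y":0,"z":0.95,"yaw":0.01}]'
python3 -m creep '[{"x":0,"y":0,"z":0.15,"yaw":0},{"x":0,"y":0,"z":0.27,"yaw":0},{"x":0,"y":0,"z":0.27,"yaw":0},{"x":0,"y":0,"z":0.27,"yaw":0}]'
python3 -c "
from h import *
delta([.4458,.2098,.12],-72.4)"
```

```text
t: 18.07
eef_pos: [0.4444, 0.2083, 0.1478]
orientation: [[0.302, -0.953, -0.004], [-0.953, -0.302, -0.002], [0.001, 0.005, -1.0]]
force: [0.4, 0.6, 0.3]
width: 0.0852
t: 18.4
eef_pos: [0.4465, 0.2095, 0.1234]
orientation: [[0.301, -0.954, 0.001], [-0.954, -0.301, 0.001], [-0.0, -0.001, -1.0]]
force: [1.2, 0.2, 0.5]
width: 0.0852
pose [0.4465 0.2095 0.1234] toolx ang -72.48 units x y z [-0.005  0.005  0.034]
yaw units (of 45deg) -0.002
```

Aligned and clear. Close on the handle legs.

```bash
python3 -m creep '[{"x":0,"y":0,"z":0.02,"yaw":0},{"x":0,"y":0,"z":0.02,"yaw":0},{"x":0,"y":0,"z":0.02,"yaw":0},{"x":0,"y":0,"z":0.02,"yaw":0},{"x":0,"y":0,"z":0.02,"yaw":0},{"x":0,"y":0,"z":0.02,"yaw":0},{"x":0,"y":0,"z":0.02,"yaw":0}]' 0 60
python3 -m creep '[{"x":0,"y":0,"z":-0.15,"yaw":0},{"x":0,"y":0,"z":-0.3,"yaw":0},{"x":0,"y":0,"z":-0.5,"yaw":0},{"x":0,"y":0,"z":-0.5,"yaw":0},{"x":0,"y":0,"z":-0.5,"yaw":0}]'
python3 -c "
from h import *
delta([.57,.189,.26],-86)"
```

```text
t: 18.98
eef_pos: [0.4465, 0.2096, 0.1217]
orientation: [[0.301, -0.954, 0.002], [-0.954, -0.301, 0.001], [-0.0, -0.002, -1.0]]
force: [-1.3, 0.4, 4.6]
width: 0.0588
t: 19.4
eef_pos: [0.4463, 0.2091, 0.171]
orientation: [[0.301, -0.954, 0.002], [-0.954, -0.301, 0.001], [-0.0, -0.002, -1.0]]
force: [0.6, -0.4, -4.6]
width: 0.0586
pose [0.4463 0.2091 0.171 ] toolx ang -72.51 units x y z [ 0.563 -1.122 -0.888]
yaw units (of 45deg) 0.3
```

```bash
python3 -m creep '[{"x":0,"y":0,"z":-0.3,"yaw":0.1},{"x":0,"y":0,"z":-0.6,"yaw":0.2},{"x":0.1,"y":-0.1,"z":-0.89,"yaw":0.3},{"x":0.2,"y":-0.3,"z":-0.89,"yaw":0.3},{"x":0.3,"y":-0.5,"z":-0.89,"yaw":0.3},{"x":0.4,"y":-0.7,"z":-0.89,"yaw":0.3},{"x":0.5,"y":-0.85,"z":-0.89,"yaw":0.3},{"x":0.55,"y":-1,"z":-0.89,"yaw":0.3},{"x":0.55,"y":-1,"z":-0.89,"yaw":0.3},{"x":0.55,"y":-1,"z":-0.89,"yaw":0.3}]'
python3 - <<'E'
from h import *
delta([.5685,.1888,.26],-86); delta([.6453,.1941,.26],-86)
c=cap('wrist');save(c,'w6');W=pts(c)
hsv=cv2.cvtColor(c['frame'],cv2.COLOR_RGB2HSV)
H=(hsv[...,0]>8)&(hsv[...,0]<22)&(hsv[...,1]>170)&(W[...,2]>.225)&(W[...,2]<.275)
n,l,st,ce=cv2.connectedComponentsWithStats(H.astype(np.uint8))
for i in range(1,n):
    if st[i,4]>80:
        P=W[l==i]; r=cv2.minAreaRect((P[:,:2]*1000).astype(np.float32)); print(st[i],np.round(r[0],1),np.round(r[1],1),round(r[2],1),P[:,2].min(),P[:,2].max())
E
```

```text
t: 20.23
eef_pos: [0.5571, 0.1858, 0.2572]
orientation: [[0.069, -0.998, -0.003], [-0.998, -0.069, -0.001], [0.001, 0.004, -1.0]]
force: [-0.3, 0.1, -4.3]
width: 0.0586
pose [0.5571 0.1858 0.2572] toolx ang -86.06 units x y z [-0.022 -0.116 -0.028]
yaw units (of 45deg) -0.001
pose [0.5571 0.1858 0.2572] toolx ang -86.06 units x y z [-0.022 -0.886 -0.031]
yaw units (of 45deg) -0.001
[234   0  46 146 562] [645.2 194.5] [69.6 21.6] 2.2 0.23026113637141382 0.26283022761885655
[ 459    0   53  146 1854] [653.1  73.1] [68.8 20.1] 4.3 0.23488186319774151 0.2637947535552091
```

View pics/w6.png

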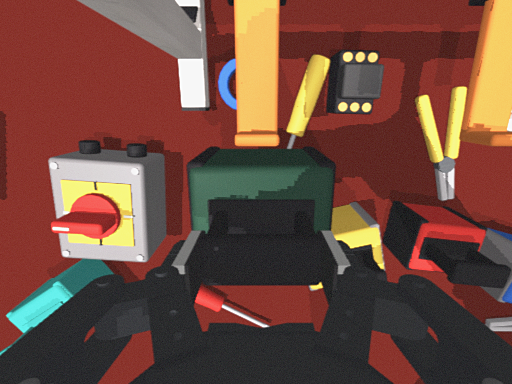

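```bash
python3 -m creep '[{"x":-0.02,"y":0,"z":-0.03,"yaw":0},{"x":-0.02,"y":-0.15,"z":-0.03,"yaw":0},{"x":-0.02,"y":-0.3,"z":-0.03,"yaw":0},{"x":-0.02,"y":-0.45,"z":-0.03,"yaw":0},{"x":-0.02,"y":-0.45,"z":-0.03,"yaw":0},{"x":-0.02,"y":-0.45,"z":-0.03,"yaw":0}]'
python3 - <<'E'
from h import *
delta([.6453,.1941,.26],-86)
c=cap('wrist');save(c,'w7')
E
```

```text
t: 20.78
eef_pos: [0.6017, 0.1921, 0.262]
orientation: [[0.07, -0.998, -0.001], [-0.998, -0.07, -0.0], [0.0, 0.001, -1.0]]
force: [-0.9, -0.3, -3.7]
width: 0.0584
pose [0.6017 0.1921 0.262 ] toolx ang -85.97 units x y z [ 0.011 -0.436  0.02 ]
yaw units (of 45deg) 0.001
```

View pics/w7.png

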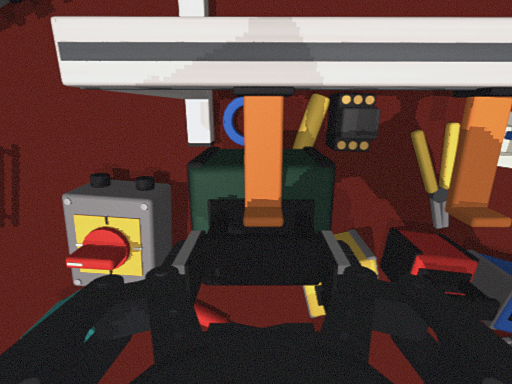

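Hook end (263,215) is centred between the jaws (bar 197–330). I'll continue in, then lower.

```bash
python3 -m creep '[{"x":0.01,"y":-0.15,"z":0.02,"yaw":0},{"x":0.01,"y":-0.3,"z":0.02,"yaw":0},{"x":0.01,"y":-0.43,"z":0.02,"yaw":0},{"x":0.01,"y":-0.43,"z":0.02,"yaw":0},{"x":0.01,"y":-0.43,"z":0.02,"yaw":0}]'
python3 -m creep '[{"x":0,"y":0,"z":0.1,"yaw":0},{"x":0,"y":0,"z":0.2,"yaw":0},{"x":0,"y":0,"z":0.25,"yaw":0},{"x":0,"y":0,"z":0.25,"yaw":0},{"x":0,"y":0,"z":0.25,"yaw":0}]'
python3 - <<'E'
from h import *
delta([.6453,.1941,.2317],-86)
c=cap('wrist');save(c,'w8')
E
```

```text
t: 21.25
eef_pos: [0.6441, 0.1938, 0.26]
orientation: [[0.07, -0.998, -0.002], [-0.998, -0.07, -0.0], [0.0, 0.002, -1.0]]
force: [0.1, -0.9, -3.4]
width: 0.0588
t: 21.67
eef_pos: [0.6444, 0.1935, 0.2342]
orientation: [[0.07, -0.998, -0.002], [-0.998, -0.07, -0.001], [0.001, 0.002, -1.0]]
force: [0.9, 0.3, -3.6]
width: 0.0587
pose [0.6444 0.1935 0.2342] toolx ang -85.97 units x y z [-0.005 -0.01   0.025]
yaw units (of 45deg) 0.001
```

View pics/w8.png

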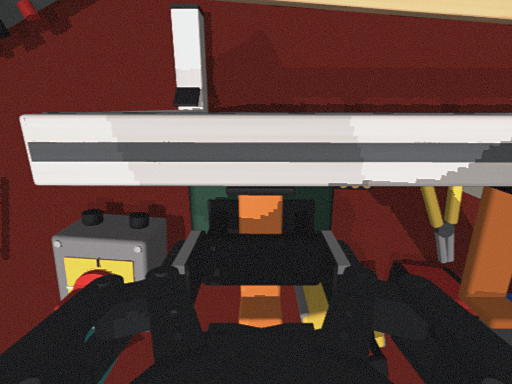

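```bash
python3 -m creep '[{"x":0,"y":0,"z":0.02,"yaw":0},{"x":0,"y":0,"z":0.04,"yaw":0},{"x":0,"y":0,"z":0.04,"yaw":0},{"x":0,"y":0,"z":0.04,"yaw":0}]'
```

```text
t: 22.05
eef_pos: [0.6458, 0.194, 0.2319]
orientation: [[0.07, -0.998, 0.001], [-0.998, -0.07, 0.001], [-0.0, -0.001, -1.0]]
force: [-0.1, 0.5, -2.7]
width: 0.0586
```

```bash
python3 -m creep '[{"x":0,"y":0,"z":0.02,"yaw":0},{"x":0,"y":0,"z":0.03,"yaw":0},{"x":0,"y":0,"z":0.03,"yaw":0},{"x":0,"y":0,"z":0.03,"yaw":0}]'
```

```text
t: 22.38
eef_pos: [0.6458, 0.194, 0.2317]
orientation: [[0.07, -0.998, 0.002], [-0.998, -0.07, 0.0], [0.0, -0.002, -1.0]]
force: [-4.6, -1.3, 10.3]
width: 0.0587
```

Resting on the hook (force now +10 N, z as expected). Release and rise.

```bash
python3 -m creep '[{"x":0,"y":0,"z":-0.02,"yaw":0},{"x":0,"y":0,"z":-0.02,"yaw":0},{"x":0,"y":0,"z":-0.02,"yaw":0},{"x":0,"y":0,"z":-0.02,"yaw":0},{"x":0,"y":0,"z":-0.02,"yaw":0}]' 90
python3 -m creep '[{"x":0,"y":0,"z":-0.3,"yaw":0},{"x":0,"y":0,"z":-0.6,"yaw":0},{"x":0,"y":0.2,"z":-0.6,"yaw":0},{"x":0,"y":0.5,"z":-0.6,"yaw":0},{"x":0,"y":0.8,"z":-0.6,"yaw":0},{"x":0,"y":1,"z":-0.6,"yaw":0},{"x":0,"y":1,"z":-0.6,"yaw":0}]' 
python3 -m creep '[{"x":0,"y":0.3,"z":0,"yaw":0},{"x":0.2,"y":0.6,"z":0,"yaw":0},{"x":0.4,"y":0.8,"z":0,"yaw":0},{"x":0.7,"y":0.9,"z":0.2,"yaw":0},{"x":1,"y":0.9,"z":0.3,"yaw":0},{"x":1,"y":0.9,"z":0.3,"yaw":0}]' 
python3 bars.py c wrist scene; python3 -c "
from h import *
delta([.456,.078,.124],-72.4)
print(readout.read_state()['qpos'])"
```

```text
t: 22.8
eef_pos: [0.6454, 0.1938, 0.23]
orientation: [[0.07, -0.998, -0.0], [-0.998, -0.07, -0.0], [0.0, 0.0, -1.0]]
force: [-0.5, -0.3, 0.6]
width: 0.0771
t: 23.38
eef_pos: [0.5406, 0.1867, 0.29]
orientation: [[0.073, -0.997, -0.004], [-0.997, -0.073, -0.002], [0.001, 0.004, -1.0]]
force: [-0.8, 0.6, -0.3]
width: 0.0766
t: 23.88
eef_pos: [0.4611, 0.0737, 0.2582]
orientation: [[0.062, -0.998, -0.005], [-0.998, -0.062, -0.005], [0.005, 0.005, -1.0]]
force: [-0.1, -0.2, -0.9]
width: 0.0771
earth few
wrist ins 1626 [457.3  77.5] [25.2 58.4] bar ang 107.4 0.1472
wrist mm 1677 [474.2 -51.2] [26.5 60.2] bar ang 87.4 0.1393
wrist loop 626 [ 443.  -159.3] [25.4 25.8] bar ang 168.8 0.1525
earth few
scene ins 93 [458.3  74.8] [32.6 58.2] bar ang 107.1 0.1483
scene mm 83 [477. -47.] [29.5 42.5] bar ang 90.7 0.1394
scene loop 105 [ 441.8 -180.2] [34.9 58. ] bar ang 86.2 0.1532
pose [0.4634 0.0795 0.26  ] toolx ang -86.18 units x y z [0.01  0.074 1.36 ]
yaw units (of 45deg) -0.306
[-0.02399515  0.24423931 -0.28939947  2.12669715  0.09798666  0.78303751
 -1.87894638]
```

View pics/cscene.png

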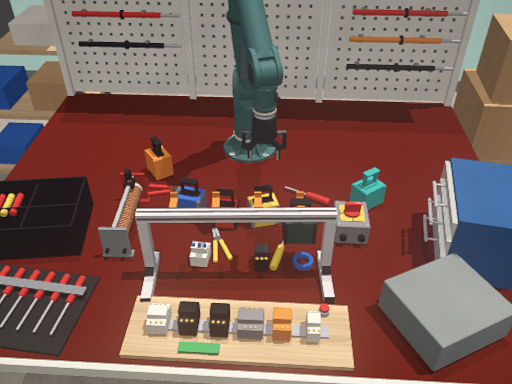

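View pics/cwrist.png

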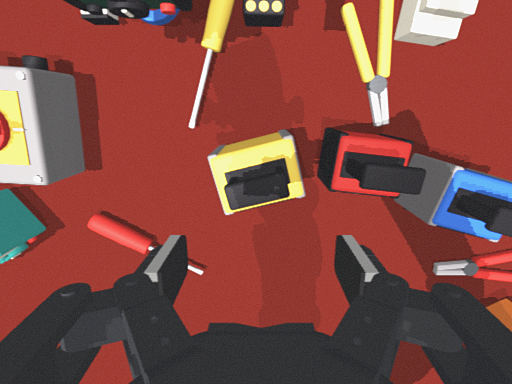

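Green hangs on hook 0 (300,228 in scene). Next is yellow at (256,180) in the wrist view, measured at (0.4565, 0.0775) and turned 17.5°.

```bash
python3 -m creep '[{"x":0.01,"y":0.07,"z":0,"yaw":-0.15},{"x":0.01,"y":0.07,"z":0,"yaw":-0.3},{"x":0.01,"y":0.07,"z":0.3,"yaw":-0.3},{"x":0.01,"y":0.07,"z":0.6,"yaw":-0.3},{"x":0.01,"y":0.07,"z":0.9,"yaw":-0.3},{"x":0.01,"y":0.07,"z":0.9,"yaw":-0.3},{"x":0.01,"y":0.07,"z":0.9,"yaw":-0.3}]' 100
python3 -c "
from h import *
delta([.4565,.0778,.125],-72.5)"
```

```text
t: 24.57
eef_pos: [0.4559, 0.0805, 0.1698]
orientation: [[0.303, -0.953, -0.002], [-0.953, -0.303, 0.0], [-0.001, 0.002, -1.0]]
force: [0.7, 0.6, 0.5]
width: 0.0853
pose [0.4559 0.0805 0.1698] toolx ang -72.37 units x y z [0.028 0.002 0.448]
yaw units (of 45deg) 0.003
```

```bash
python3 -m creep '[{"x":0.03,"y":0,"z":0.2,"yaw":0},{"x":0.03,"y":0,"z":0.4,"yaw":0},{"x":0.03,"y":0,"z":0.45,"yaw":0},{"x":0.03,"y":0,"z":0.45,"yaw":0},{"x":0.03,"y":0,"z":0.45,"yaw":0}]'
python3 -m creep '[{"x":0,"y":0,"z":0.01,"yaw":0},{"x":0,"y":0,"z":0.01,"yaw":0},{"x":0,"y":0,"z":0.01,"yaw":0},{"x":0,"y":0,"z":0.01,"yaw":0},{"x":0,"y":0,"z":0.01,"yaw":0},{"x":0,"y":0,"z":0.01,"yaw":0},{"x":0,"y":0,"z":0.01,"yaw":0}]' 0 60
python3 -m creep '[{"x":0,"y":0,"z":-0.15,"yaw":0},{"x":0,"y":0,"z":-0.3,"yaw":0},{"x":0,"y":0,"z":-0.5,"yaw":0},{"x":0,"y":0,"z":-0.5,"yaw":0},{"x":0,"y":0,"z":-0.5,"yaw":0}]'
python3 -c "
from h import *
delta([.566,.063,.26],-86)"
```

```text
t: 24.98
eef_pos: [0.4581, 0.0771, 0.1266]
orientation: [[0.301, -0.953, 0.002], [-0.953, -0.301, 0.001], [0.0, -0.002, -1.0]]
force: [-0.2, -0.1, 0.9]
width: 0.0851
t: 25.57
eef_pos: [0.4576, 0.0769, 0.1257]
orientation: [[0.301, -0.954, 0.002], [-0.954, -0.301, 0.001], [0.0, -0.002, -1.0]]
force: [-1.5, 0.8, 7.0]
width: 0.0587
t: 25.98
eef_pos: [0.4573, 0.0763, 0.1749]
orientation: [[0.301, -0.954, 0.002], [-0.954, -0.301, 0.0], [0.0, -0.002, -1.0]]
force: [-0.1, -0.3, -5.2]
width: 0.0587
pose [0.4573 0.0763 0.1749] toolx ang -72.51 units x y z [ 0.454 -0.999 -0.849]
yaw units (of 45deg) 0.3
```

```bash
python3 -m creep '[{"x":0,"y":0,"z":-0.3,"yaw":0.1},{"x":0,"y":0,"z":-0.6,"yaw":0.2},{"x":0.1,"y":-0.1,"z":-0.86,"yaw":0.3},{"x":0.2,"y":-0.3,"z":-0.86,"yaw":0.3},{"x":0.25,"y":-0.5,"z":-0.86,"yaw":0.3},{"x":0.3,"y":-0.7,"z":-0.86,"yaw":0.3},{"x":0.4,"y":-0.85,"z":-0.86,"yaw":0.3},{"x":0.44,"y":-1,"z":-0.86,"yaw":0.3},{"x":0.44,"y":-1,"z":-0.86,"yaw":0.3},{"x":0.44,"y":-1,"z":-0.86,"yaw":0.3},{"x":0.44,"y":-1,"z":-0.86,"yaw":0.3}]'
python3 - <<'E'
from h import *
delta([.577,.064,.26],-86); delta([.6539,.0694,.26],-86)
c=cap('wrist');save(c,'w9');W=pts(c)
hsv=cv2.cvtColor(c['frame'],cv2.COLOR_RGB2HSV)
H=(hsv[...,0]>8)&(hsv[...,0]<20)&(hsv[...,1]>170)&(W[...,2]>.225)&(W[...,2]<.275)
n,l,st,ce=cv2.connectedComponentsWithStats(H.astype(np.uint8))
for i in range(1,n):
    if st[i,4]>80:
        P=W[l==i]; r=cv2.minAreaRect((P[:,:2]*1000).astype(np.float32)); print(st[i],np.round(r[0],1),np.round(r[1],1),round(r[2],1))
E
```

```text
t: 26.9
eef_pos: [0.5634, 0.0643, 0.2584]
orientation: [[0.07, -0.998, -0.005], [-0.998, -0.07, -0.001], [0.0, 0.005, -1.0]]
force: [-0.2, 0.2, -5.0]
width: 0.0587
pose [0.5634 0.0643 0.2584] toolx ang -85.97 units x y z [ 0.013 -0.135 -0.017]
yaw units (of 45deg) 0.001
pose [0.5634 0.0643 0.2584] toolx ang -85.97 units x y z [ 0.013 -0.906 -0.02 ]
yaw units (of 45deg) 0.001
[ 26   0  17  38 340] [669. 186.] [ 4.6 17.7] 87.4
[241   0  46 142 537] [652.   70.4] [66.1 22. ] 3.9
[ 464    0   48  142 1671] [659.9 -43.8] [66.3 20.7] 20.5
[  0  95  62  46 789] [624.  189.8] [21.8 22.4] 76.2
```

View pics/w9.png

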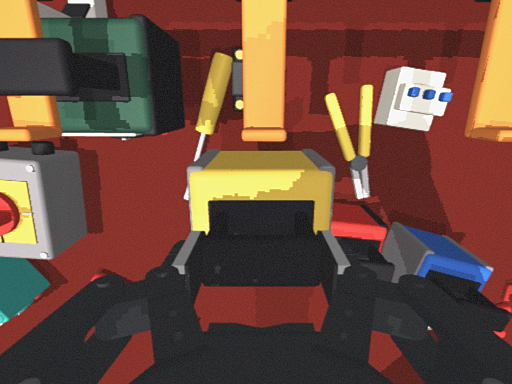

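```bash
python3 -m creep '[{"x":0.005,"y":0,"z":-0.01,"yaw":0},{"x":0.005,"y":-0.15,"z":-0.01,"yaw":0},{"x":0.005,"y":-0.3,"z":-0.01,"yaw":0},{"x":0.005,"y":-0.45,"z":-0.01,"yaw":0},{"x":0.005,"y":-0.6,"z":-0.01,"yaw":0},{"x":0.005,"y":-0.75,"z":-0.01,"yaw":0},{"x":0.005,"y":-0.88,"z":-0.01,"yaw":0},{"x":0.005,"y":-0.88,"z":-0.01,"yaw":0},{"x":0.005,"y":-0.88,"z":-0.01,"yaw":0}]'
python3 - <<'E'
from h import *
delta([.6539,.0694,.2317],-86)
c=cap('wrist');save(c,'w10')
E
```

```text
t: 27.7
eef_pos: [0.6526, 0.0702, 0.261]
orientation: [[0.07, -0.998, -0.001], [-0.998, -0.07, -0.0], [0.0, 0.001, -1.0]]
force: [-1.0, 0.7, -4.8]
width: 0.0588
pose [0.6526 0.0702 0.261 ] toolx ang -85.98 units x y z [ 0.009 -0.013  0.293]
yaw units (of 45deg) 0.0
```

View pics/w10.png

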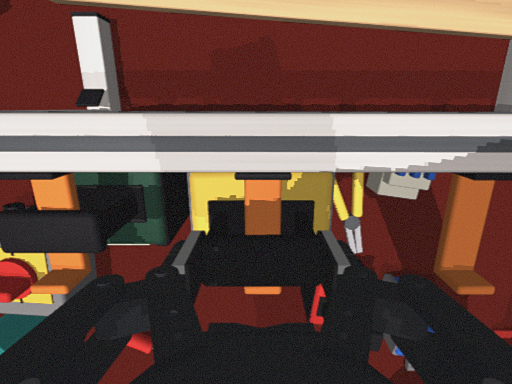

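Hook 1 is centred in the handle (263). Lower it.

```bash
python3 -m creep '[{"x":0,"y":0,"z":0.1,"yaw":0},{"x":0,"y":0,"z":0.2,"yaw":0},{"x":0,"y":0,"z":0.28,"yaw":0},{"x":0,"y":0,"z":0.29,"yaw":0},{"x":0,"y":0,"z":0.29,"yaw":0}]'
python3 -m creep '[{"x":0,"y":0,"z":0.02,"yaw":0},{"x":0,"y":0,"z":0.03,"yaw":0},{"x":0,"y":0,"z":0.03,"yaw":0}]'
```

```text
t: 28.17
eef_pos: [0.6521, 0.07, 0.2318]
orientation: [[0.07, -0.998, -0.002], [-0.998, -0.07, -0.001], [0.0, 0.002, -1.0]]
force: [-2.3, -0.5, -0.3]
width: 0.0585
t: 28.42
eef_pos: [0.6521, 0.07, 0.2317]
orientation: [[0.07, -0.998, -0.002], [-0.998, -0.07, -0.001], [0.001, 0.002, -1.0]]
force: [-7.3, -0.9, 12.1]
width: 0.0584
```

```bash
python3 -m creep '[{"x":0,"y":0,"z":-0.02,"yaw":0},{"x":0,"y":0,"z":-0.02,"yaw":0},{"x":0,"y":0,"z":-0.02,"yaw":0},{"x":0,"y":0,"z":-0.02,"yaw":0},{"x":0,"y":0,"z":-0.02,"yaw":0}]' 90
python3 -m creep '[{"x":0,"y":0,"z":-0.3,"yaw":0},{"x":0,"y":0,"z":-0.6,"yaw":0},{"x":0,"y":0.2,"z":-0.6,"yaw":0},{"x":0,"y":0.5,"z":-0.6,"yaw":0},{"x":0,"y":0.8,"z":-0.6,"yaw":0},{"x":0,"y":1,"z":-0.6,"yaw":0},{"x":0,"y":1,"z":-0.6,"yaw":0}]' 
python3 -m creep '[{"x":0,"y":0.3,"z":0,"yaw":0},{"x":0.2,"y":0.6,"z":0,"yaw":0},{"x":0.5,"y":0.8,"z":0,"yaw":0},{"x":0.8,"y":0.8,"z":0.2,"yaw":0},{"x":1,"y":0.8,"z":0.3,"yaw":0},{"x":1,"y":0.8,"z":0.3,"yaw":0},{"x":1,"y":0.8,"z":0.3,"yaw":0}]' 100
python3 bars.py d wrist; python3 -c "
from h import *
delta([.474,-.051,.117],-92.6)
print(readout.read_state()['qpos'])"
```

```text
t: 28.83
eef_pos: [0.6535, 0.0702, 0.231]
orientation: [[0.07, -0.998, 0.0], [-0.998, -0.07, 0.0], [-0.0, -0.0, -1.0]]
force: [-0.8, 0.5, -0.7]
width: 0.0767
t: 29.42
eef_pos: [0.5487, 0.0627, 0.2908]
orientation: [[0.071, -0.997, -0.004], [-0.997, -0.071, -0.001], [0.001, 0.005, -1.0]]
force: [0.6, -0.4, -0.4]
width: 0.0769
t: 30.0
eef_pos: [0.4811, -0.0434, 0.2608]
orientation: [[0.067, -0.998, -0.001], [-0.998, -0.067, 0.0], [-0.0, 0.001, -1.0]]
force: [0.7, 1.1, -0.4]
width: 0.0852
earth few
ins few
wrist mm 1485 [474.5 -51.2] [26.  58.8] bar ang 87.3 0.1392
wrist loop 1584 [ 439.5 -176.6] [26.3 59.8] bar ang 78.2 0.1533
pose [ 0.4815 -0.042   0.2613] toolx ang -86.02 units x y z [0.086 0.082 1.443]
yaw units (of 45deg) 0.146
[ 0.1796073   0.25574743 -0.22450917  2.10230196  0.0784153   0.79064164
 -1.59439243]
```

View pics/dwrist.png

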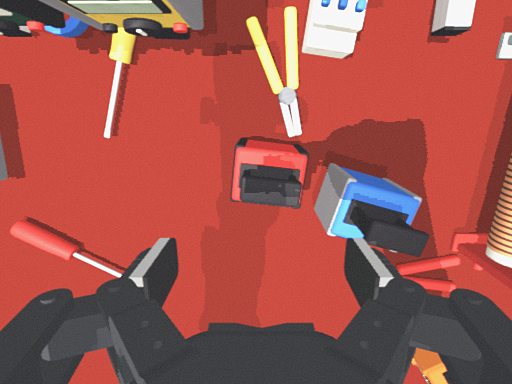

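Red is at (270,185) in the wrist view, measured at (0.4745, -0.0512) and turned -2.7°.

```bash
python3 -m creep '[{"x":0.086,"y":0.082,"z":0,"yaw":0.146},{"x":0.086,"y":0.082,"z":0,"yaw":0.146},{"x":0.086,"y":0.082,"z":0.3,"yaw":0.146},{"x":0.086,"y":0.082,"z":0.6,"yaw":0.146},{"x":0.086,"y":0.082,"z":0.95,"yaw":0.146},{"x":0.086,"y":0.082,"z":0.98,"yaw":0.146},{"x":0.086,"y":0.082,"z":0.98,"yaw":0.146}]' 100
python3 -c "
from h import *
delta([.4742,-.0512,.117],-92.7)"
```

```text
t: 30.63
eef_pos: [0.4724, -0.05, 0.1622]
orientation: [[-0.041, -0.999, -0.004], [-0.999, 0.041, 0.001], [-0.001, 0.004, -1.0]]
force: [-0.1, 0.1, 0.5]
width: 0.0855
pose [ 0.4724 -0.05    0.1622] toolx ang -92.34 units x y z [ 0.012 -0.02   0.452]
yaw units (of 45deg) 0.008
```

```bash
python3 -m creep '[{"x":0.01,"y":-0.01,"z":0.2,"yaw":0},{"x":0.01,"y":-0.01,"z":0.4,"yaw":0},{"x":0.01,"y":-0.01,"z":0.46,"yaw":0},{"x":0.01,"y":-0.01,"z":0.46,"yaw":0},{"x":0.01,"y":-0.01,"z":0.46,"yaw":0}]'
python3 -m creep '[{"x":0,"y":0,"z":0.01,"yaw":0},{"x":0,"y":0,"z":0.01,"yaw":0},{"x":0,"y":0,"z":0.01,"yaw":0},{"x":0,"y":0,"z":0.01,"yaw":0},{"x":0,"y":0,"z":0.01,"yaw":0},{"x":0,"y":0,"z":0.01,"yaw":0},{"x":0,"y":0,"z":0.01,"yaw":0}]' 0 60
python3 -m creep '[{"x":0,"y":0,"z":-0.15,"yaw":0},{"x":0,"y":0,"z":-0.3,"yaw":0},{"x":0,"y":0,"z":-0.5,"yaw":0},{"x":0,"y":0,"z":-0.5,"yaw":0},{"x":0,"y":0,"z":-0.5,"yaw":0}]'
python3 -c "
from h import *
delta([.5755,-.061,.26],-86)"
```

```text
t: 31.05
eef_pos: [0.4752, -0.0521, 0.1186]
orientation: [[-0.044, -0.999, 0.002], [-0.999, 0.044, 0.0], [-0.0, -0.002, -1.0]]
force: [0.0, -0.5, -0.1]
width: 0.0854
t: 31.63
eef_pos: [0.475, -0.0527, 0.1177]
orientation: [[-0.045, -0.999, 0.002], [-0.999, 0.045, -0.0], [0.0, -0.002, -1.0]]
force: [-0.9, -0.8, 6.5]
width: 0.0586
t: 32.05
eef_pos: [0.4745, -0.0525, 0.1669]
orientation: [[-0.045, -0.999, 0.002], [-0.999, 0.045, -0.0], [0.0, -0.002, -1.0]]
force: [-0.2, 0.3, -4.4]
width: 0.0589
pose [ 0.4745 -0.0525  0.1669] toolx ang -92.57 units x y z [ 0.04  -1.015 -0.929]
yaw units (of 45deg) -0.146
```

```bash
python3 -m creep '[{"x":0,"y":0,"z":-0.3,"yaw":-0.146},{"x":0,"y":0,"z":-0.6,"yaw":-0.146},{"x":0.01,"y":-0.1,"z":-0.94,"yaw":-0.146},{"x":0.02,"y":-0.3,"z":-0.94,"yaw":-0.146},{"x":0.03,"y":-0.5,"z":-0.94,"yaw":-0.146},{"x":0.03,"y":-0.7,"z":-0.94,"yaw":-0.146},{"x":0.03,"y":-0.85,"z":-0.94,"yaw":-0.146},{"x":0.03,"y":-1,"z":-0.94,"yaw":-0.146},{"x":0.03,"y":-1,"z":-0.94,"yaw":-0.146},{"x":0.03,"y":-1,"z":-0.94,"yaw":-0.146},{"x":0.03,"y":-1,"z":-0.94,"yaw":-0.146}]'
python3 - <<'E'
from h import *
delta([.5755,-.061,.26],-86); delta([.6625,-.0553,.26],-86)
c=cap('wrist');save(c,'w11');W=pts(c)
hsv=cv2.cvtColor(c['frame'],cv2.COLOR_RGB2HSV)
H=(hsv[...,0]>8)&(hsv[...,0]<20)&(hsv[...,1]>170)&(W[...,2]>.225)&(W[...,2]<.275)
n,l,st,ce=cv2.connectedComponentsWithStats(H.astype(np.uint8))
for i in range(1,n):
    if st[i,4]>80:
        P=W[l==i]; r=cv2.minAreaRect((P[:,:2]*1000).astype(np.float32)); print(st[i],np.round(r[0],1),np.round(r[1],1),round(r[2],1))
E
```

```text
t: 32.97
eef_pos: [0.5718, -0.0598, 0.2585]
orientation: [[0.07, -0.998, -0.005], [-0.998, -0.07, 0.0], [-0.0, 0.005, -1.0]]
force: [-0.3, -0.2, -4.5]
width: 0.0588
pose [ 0.5718 -0.0598  0.2585] toolx ang -85.98 units x y z [ 0.014 -0.036 -0.016]
yaw units (of 45deg) 0.0
pose [ 0.5718 -0.0598  0.2585] toolx ang -85.98 units x y z [ 0.018 -0.908 -0.02 ]
yaw units (of 45deg) 0.0
[ 27   0  19  43 388] [676.8  61.5] [20.7  3.4] 4.8
[243   0   3 121 164] [664.2 -43.5] [56.4  1.2] 4.2
[243   0  45 141 514] [660.6 -54.5] [65.4 21.5] 3.8
[ 465    0   47  142 1568] [ 668.4 -168.3] [66.9 18.4] 18.9
[  0 100  63  41 776] [628.7  68.1] [19.3 23. ] 4.3
```

View pics/w11.png

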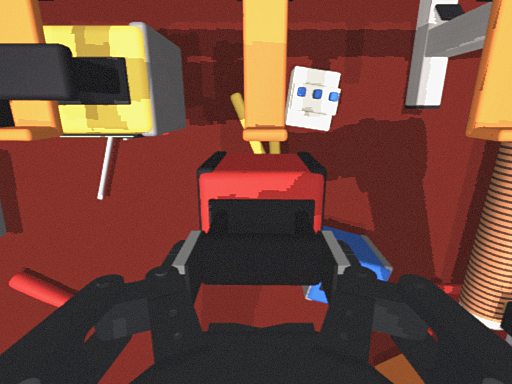

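```bash
python3 -m creep '[{"x":0.01,"y":0,"z":-0.01,"yaw":0},{"x":0.01,"y":-0.15,"z":-0.01,"yaw":0},{"x":0.01,"y":-0.3,"z":-0.01,"yaw":0},{"x":0.01,"y":-0.45,"z":-0.01,"yaw":0},{"x":0.01,"y":-0.6,"z":-0.01,"yaw":0},{"x":0.01,"y":-0.75,"z":-0.01,"yaw":0},{"x":0.01,"y":-0.88,"z":-0.01,"yaw":0},{"x":0.01,"y":-0.88,"z":-0.01,"yaw":0},{"x":0.01,"y":-0.88,"z":-0.01,"yaw":0}]'
python3 - <<'E'
from h import *
delta([.6625,-.0553,.2317],-86)
c=cap('wrist');save(c,'w12')
E
```

```text
t: 33.77
eef_pos: [0.6611, -0.0547, 0.261]
orientation: [[0.07, -0.998, -0.001], [-0.998, -0.07, 0.0], [-0.0, 0.001, -1.0]]
force: [-0.8, -0.0, -4.2]
width: 0.0586
pose [ 0.6611 -0.0547  0.261 ] toolx ang -85.98 units x y z [ 0.008 -0.014  0.293]
yaw units (of 45deg) 0.0
```

View pics/w12.png

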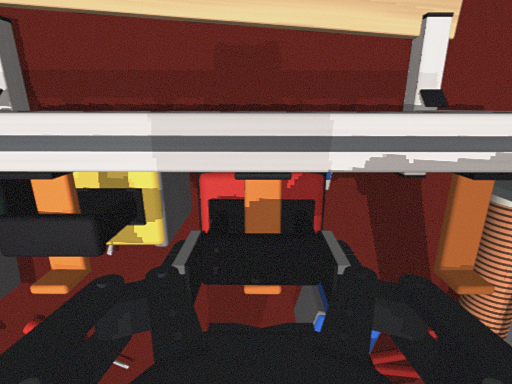

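Hook 2 is centred (263) through the handle. Lower it.

```bash
python3 -m creep '[{"x":0,"y":0,"z":0.1,"yaw":0},{"x":0,"y":0,"z":0.2,"yaw":0},{"x":0,"y":0,"z":0.28,"yaw":0},{"x":0,"y":0,"z":0.29,"yaw":0},{"x":0,"y":0,"z":0.29,"yaw":0}]'
python3 -m creep '[{"x":0,"y":0,"z":0.02,"yaw":0},{"x":0,"y":0,"z":0.03,"yaw":0},{"x":0,"y":0,"z":0.03,"yaw":0}]'
```

```text
t: 34.23
eef_pos: [0.6605, -0.0549, 0.2319]
orientation: [[0.07, -0.998, -0.002], [-0.998, -0.07, -0.0], [0.0, 0.003, -1.0]]
force: [-1.9, -0.7, -1.4]
width: 0.0588
t: 34.48
eef_pos: [0.6605, -0.0549, 0.2318]
orientation: [[0.07, -0.998, -0.002], [-0.998, -0.07, -0.001], [0.001, 0.002, -1.0]]
force: [-7.7, 0.3, 13.2]
width: 0.0583
```

```bash
python3 -m creep '[{"x":0,"y":0,"z":-0.02,"yaw":0},{"x":0,"y":0,"z":-0.02,"yaw":0},{"x":0,"y":0,"z":-0.02,"yaw":0},{"x":0,"y":0,"z":-0.02,"yaw":0},{"x":0,"y":0,"z":-0.02,"yaw":0}]' 90
python3 -m creep '[{"x":0,"y":0,"z":-0.3,"yaw":0},{"x":0,"y":0,"z":-0.6,"yaw":0},{"x":0,"y":0.2,"z":-0.6,"yaw":0},{"x":0,"y":0.5,"z":-0.6,"yaw":0},{"x":0,"y":0.8,"z":-0.6,"yaw":0},{"x":0,"y":1,"z":-0.6,"yaw":0},{"x":0,"y":1,"z":-0.6,"yaw":0}]' 
python3 -m creep '[{"x":0,"y":0.3,"z":0,"yaw":0},{"x":0.2,"y":0.6,"z":0,"yaw":0},{"x":0.5,"y":1,"z":0,"yaw":0},{"x":0.8,"y":1,"z":0.2,"yaw":0.15},{"x":1,"y":1,"z":0.3,"yaw":0.3},{"x":1,"y":1,"z":0.3,"yaw":0.4},{"x":1,"y":1,"z":0.3,"yaw":0.4},{"x":1,"y":1,"z":0.3,"yaw":0.4}]' 100
python3 bars.py e wrist; python3 -c "
from h import *
delta([.4395,-.178,.131],-101.7)
print(readout.read_state()['qpos'])"
```

```text
t: 34.9
eef_pos: [0.6619, -0.0547, 0.231]
orientation: [[0.07, -0.998, 0.0], [-0.998, -0.07, 0.0], [-0.0, -0.0, -1.0]]
force: [0.1, 0.0, -0.1]
width: 0.077
t: 35.48
eef_pos: [0.5571, -0.0625, 0.2908]
orientation: [[0.069, -0.998, -0.005], [-0.998, -0.069, -0.001], [0.001, 0.005, -1.0]]
force: [0.2, 0.7, -0.9]
width: 0.0767
t: 36.15
eef_pos: [0.4701, -0.1682, 0.2613]
orientation: [[-0.239, -0.971, 0.001], [-0.971, 0.239, 0.0], [-0.0, -0.001, -1.0]]
force: [-1.3, 0.9, 0.3]
width: 0.0853
earth few
ins few
mm few
wrist loop 1625 [ 439.5 -177.6] [25.8 58.8] bar ang 78.0 0.1531
pose [ 0.4701 -0.1677  0.2615] toolx ang -103.79 units x y z [0.174 0.274 1.304]
yaw units (of 45deg) -0.046
[ 0.35636564  0.27173929 -0.1274687   2.07456347  0.047028    0.79714279
 -1.61081646]
```

View pics/ewrist.png

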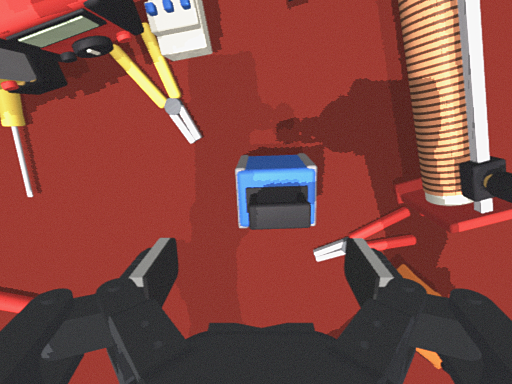

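```bash
python3 -m creep '[{"x":0.174,"y":0.27,"z":0,"yaw":-0.04},{"x":0.174,"y":0.27,"z":0,"yaw":-0.04},{"x":0.174,"y":0.27,"z":0.3,"yaw":-0.04},{"x":0.174,"y":0.27,"z":0.6,"yaw":-0.04},{"x":0.174,"y":0.27,"z":0.85,"yaw":-0.04},{"x":0.174,"y":0.27,"z":0.85,"yaw":-0.04},{"x":0.174,"y":0.27,"z":0.85,"yaw":-0.04}]' 100
python3 -c "
from h import *
delta([.4395,-.178,.1315],-101.9)"
```

```text
t: 36.78
eef_pos: [0.4385, -0.1778, 0.1759]
orientation: [[-0.209, -0.978, -0.002], [-0.978, 0.209, 0.001], [-0.001, 0.002, -1.0]]
force: [0.8, 0.3, 0.8]
width: 0.0854
pose [ 0.4385 -0.1778  0.1759] toolx ang -102.04 units x y z [ 0.    -0.011  0.444]
yaw units (of 45deg) -0.003
```

```bash
python3 -m creep '[{"x":0,"y":0,"z":0.2,"yaw":0},{"x":0,"y":0,"z":0.4,"yaw":0},{"x":0,"y":0,"z":0.45,"yaw":0},{"x":0,"y":0,"z":0.45,"yaw":0},{"x":0,"y":0,"z":0.45,"yaw":0}]'
python3 -m creep '[{"x":0,"y":0,"z":0.01,"yaw":0},{"x":0,"y":0,"z":0.01,"yaw":0},{"x":0,"y":0,"z":0.01,"yaw":0},{"x":0,"y":0,"z":0.01,"yaw":0},{"x":0,"y":0,"z":0.01,"yaw":0},{"x":0,"y":0,"z":0.01,"yaw":0},{"x":0,"y":0,"z":0.01,"yaw":0}]' 0 60
python3 -m creep '[{"x":0,"y":0,"z":-0.15,"yaw":0},{"x":0,"y":0,"z":-0.3,"yaw":0},{"x":0,"y":0,"z":-0.5,"yaw":0},{"x":0,"y":0,"z":-0.5,"yaw":0},{"x":0,"y":0,"z":-0.5,"yaw":0}]'
python3 -c "
from h import *
delta([.584,-.186,.26],-86)"
```

```text
t: 37.2
eef_pos: [0.4399, -0.1789, 0.1325]
orientation: [[-0.211, -0.978, 0.002], [-0.978, 0.211, -0.001], [0.0, -0.002, -1.0]]
force: [0.3, -0.9, 0.4]
width: 0.0856
t: 37.78
eef_pos: [0.4396, -0.1789, 0.1317]
orientation: [[-0.211, -0.978, 0.002], [-0.978, 0.211, -0.001], [0.0, -0.002, -1.0]]
force: [-1.3, 0.7, 6.6]
width: 0.0589
t: 38.2
eef_pos: [0.4392, -0.179, 0.1809]
orientation: [[-0.211, -0.977, 0.002], [-0.977, 0.211, -0.001], [0.0, -0.002, -1.0]]
force: [-1.6, 0.1, -4.7]
width: 0.0589
pose [ 0.4392 -0.179   0.1809] toolx ang -102.2 units x y z [-0.237 -1.432 -0.788]
yaw units (of 45deg) -0.36
```

```bash
python3 -m creep '[{"x":0,"y":0,"z":-0.3,"yaw":-0.1},{"x":0,"y":0,"z":-0.6,"yaw":-0.2},{"x":-0.05,"y":-0.1,"z":-0.8,"yaw":-0.3},{"x":-0.1,"y":-0.3,"z":-0.8,"yaw":-0.36},{"x":-0.15,"y":-0.5,"z":-0.8,"yaw":-0.36},{"x":-0.2,"y":-0.7,"z":-0.8,"yaw":-0.36},{"x":-0.24,"y":-0.85,"z":-0.8,"yaw":-0.36},{"x":-0.24,"y":-1,"z":-0.8,"yaw":-0.36},{"x":-0.24,"y":-1,"z":-0.8,"yaw":-0.36},{"x":-0.24,"y":-1,"z":-0.8,"yaw":-0.36},{"x":-0.24,"y":-1,"z":-0.8,"yaw":-0.36}]'
python3 - <<'E'
from h import *
delta([.584,-.186,.26],-86)
E
```

```text
t: 39.12
eef_pos: [0.5394, -0.1763, 0.2585]
orientation: [[0.07, -0.998, -0.005], [-0.998, -0.07, 0.001], [-0.001, 0.005, -1.0]]
force: [-0.1, -0.2, -5.0]
width: 0.0584
pose [ 0.5394 -0.1763  0.2585] toolx ang -86.0 units x y z [ 0.128 -0.438 -0.017]
yaw units (of 45deg) -0.0
```

```bash
python3 -m creep '[{"x":0.12,"y":0,"z":-0.01,"yaw":0},{"x":0.12,"y":-0.2,"z":-0.01,"yaw":0},{"x":0.12,"y":-0.4,"z":-0.01,"yaw":0},{"x":0.12,"y":-0.4,"z":-0.01,"yaw":0},{"x":0.12,"y":-0.4,"z":-0.01,"yaw":0}]'
python3 - <<'E'
from h import *
delta([.6711,-.18,.26],-86)
c=cap('wrist');save(c,'w13');W=pts(c)
hsv=cv2.cvtColor(c['frame'],cv2.COLOR_RGB2HSV)
H=(hsv[...,0]>8)&(hsv[...,0]<20)&(hsv[...,1]>170)&(W[...,2]>.225)&(W[...,2]<.275)
n,l,st,ce=cv2.connectedComponentsWithStats(H.astype(np.uint8))
for i in range(1,n):
    if st[i,4]>80:
        P=W[l==i]; r=cv2.minAreaRect((P[:,:2]*1000).astype(np.float32)); print(st[i],np.round(r[0],1),np.round(r[1],1),round(r[2],1))
E
```

```text
t: 39.53
eef_pos: [0.5825, -0.1863, 0.2612]
orientation: [[0.07, -0.998, -0.0], [-0.998, -0.07, -0.0], [0.0, 0.0, -1.0]]
force: [-0.3, 0.5, -4.4]
width: 0.0589
pose [ 0.5825 -0.1863  0.2612] toolx ang -85.99 units x y z [-0.001 -0.888  0.012]
yaw units (of 45deg) 0.0
[  0   0  47  49 445] [685.  -61.1] [23.8 21.3] 4.4
[239  26  44 119 563] [ 664.5 -179.2] [56.8 22.1] 4.0
[  0 104  64  40 709] [635.4 -63.5] [15.2 21.8] 44.3
```

View pics/w13.png

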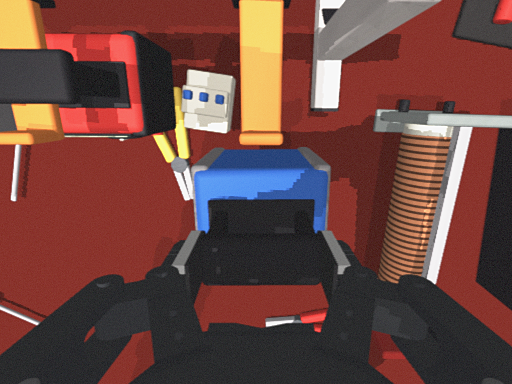

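```bash
python3 -m creep '[{"x":-0.01,"y":-0.1,"z":0,"yaw":0},{"x":-0.01,"y":-0.2,"z":0,"yaw":0},{"x":-0.01,"y":-0.3,"z":0,"yaw":0},{"x":-0.01,"y":-0.45,"z":0,"yaw":0},{"x":-0.01,"y":-0.6,"z":0,"yaw":0},{"x":-0.01,"y":-0.75,"z":0,"yaw":0},{"x":-0.01,"y":-0.88,"z":0,"yaw":0},{"x":-0.01,"y":-0.88,"z":0,"yaw":0},{"x":-0.01,"y":-0.88,"z":0,"yaw":0}]'
python3 - <<'E'
from h import *
delta([.6711,-.18,.2317],-86)
c=cap('wrist');save(c,'w14')
E
```

```text
t: 40.33
eef_pos: [0.6708, -0.1778, 0.2609]
orientation: [[0.071, -0.997, -0.0], [-0.997, -0.071, 0.0], [-0.001, 0.0, -1.0]]
force: [-1.0, 0.9, -3.9]
width: 0.0585
pose [ 0.6708 -0.1778  0.2609] toolx ang -85.92 units x y z [ 0.022 -0.001  0.292]
yaw units (of 45deg) 0.002
```

View pics/w14.png

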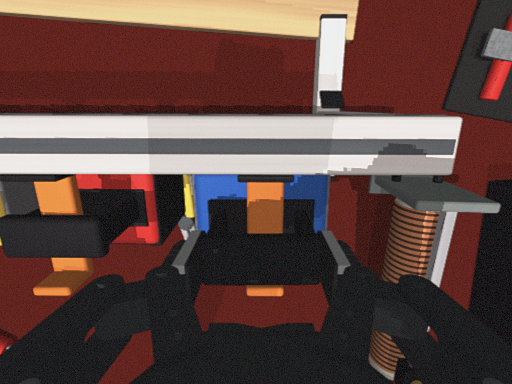

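Hook 3 is centred (265). Lower, release and retreat.

```bash
python3 -m creep '[{"x":0.01,"y":0,"z":0.1,"yaw":0},{"x":0.01,"y":0,"z":0.2,"yaw":0},{"x":0.01,"y":0,"z":0.28,"yaw":0},{"x":0.01,"y":0,"z":0.29,"yaw":0},{"x":0.01,"y":0,"z":0.29,"yaw":0}]'
python3 -m creep '[{"x":0,"y":0,"z":0.02,"yaw":0},{"x":0,"y":0,"z":0.03,"yaw":0},{"x":0,"y":0,"z":0.03,"yaw":0}]'
```

```text
t: 40.8
eef_pos: [0.669, -0.1799, 0.2319]
orientation: [[0.069, -0.998, -0.002], [-0.998, -0.069, -0.0], [0.0, 0.002, -1.0]]
force: [-1.3, -0.3, -0.7]
width: 0.0586
t: 41.05
eef_pos: [0.669, -0.1799, 0.2318]
orientation: [[0.069, -0.998, -0.002], [-0.998, -0.069, -0.001], [0.001, 0.002, -1.0]]
force: [-6.5, -0.2, 11.5]
width: 0.0585
```

```bash
python3 -m creep '[{"x":0,"y":0,"z":-0.02,"yaw":0},{"x":0,"y":0,"z":-0.02,"yaw":0},{"x":0,"y":0,"z":-0.02,"yaw":0},{"x":0,"y":0,"z":-0.02,"yaw":0},{"x":0,"y":0,"z":-0.02,"yaw":0}]' 90
python3 -m creep '[{"x":0,"y":0,"z":-0.3,"yaw":0},{"x":0,"y":0,"z":-0.6,"yaw":0},{"x":0,"y":0.2,"z":-0.6,"yaw":0},{"x":0,"y":0.5,"z":-0.6,"yaw":0},{"x":0,"y":0.8,"z":-0.6,"yaw":0},{"x":0,"y":1,"z":-0.6,"yaw":0},{"x":0,"y":1,"z":-0.6,"yaw":0}]' 
python3 -m creep '[{"x":0,"y":0.3,"z":0,"yaw":0},{"x":0.2,"y":0.6,"z":0,"yaw":0},{"x":0.5,"y":0.6,"z":0,"yaw":0},{"x":0.8,"y":0.6,"z":0,"yaw":0},{"x":1,"y":0.6,"z":0,"yaw":0},{"x":1,"y":0.6,"z":0,"yaw":0},{"x":1,"y":0.6,"z":0,"yaw":0}]' 
python3 -m creep '[{"x":0.3,"y":0,"z":0,"yaw":0},{"x":0.6,"y":0.2,"z":0,"yaw":0},{"x":1,"y":0.5,"z":0,"yaw":0},{"x":1,"y":0.8,"z":0,"yaw":0},{"x":1,"y":0.8,"z":0,"yaw":0},{"x":1,"y":0.8,"z":0,"yaw":0}]'
python3 -m creep '[{"x":0.3,"y":0,"z":0,"yaw":0},{"x":0.6,"y":0.2,"z":0,"yaw":0},{"x":1,"y":0.5,"z":0,"yaw":0},{"x":1,"y":0.5,"z":0,"yaw":0},{"x":1,"y":0.5,"z":0,"yaw":0},{"x":1,"y":0.5,"z":0,"yaw":0}]'
cat > chk.py <<'E'
from h import *
c=cap('top');save(c,'ftop');W=pts(c);hsv=cv2.cvtColor(c['frame'],cv2.COLOR_RGB2HSV)
for n,x,y in(('h0',.6483,.1943),('h1',.6569,.0696),('h2',.6655,-.0551),('h3',.6741,-.1798)):
    k=(hsv[...,2]<110)&(hsv[...,1]<140)&(W[...,2]>.243)&(W[...,2]<.268)&(np.hypot(W[...,0]-x,W[...,1]-y)<.05)
    P=W[k]
    if len(P)>10: r=cv2.minAreaRect((P[:,:2]*1000).astype(np.float32)); print(n,len(P),np.round(r[0],1),np.round(r[1],1),'z',P[:,2].mean().round(4),'off mm',np.hypot(r[0][0]-1000*x,r[0][1]-1000*y).round(1))
    else: print(n,len(P))
k=(W[...,2]>.118)&(W[...,2]<.135)&(np.hypot(W[...,0]-.49,W[...,1]-.3755)<.045);P=W[k]
print('iso',cv2.minAreaRect((P[:,:2]*1000).astype(np.float32)))
k=(W[...,2]>.158)&(W[...,2]<.172)&(np.hypot(W[...,0]-.414,W[...,1]+.396)<.03);P=W[k]
print('knob',len(P),P.mean(0) if len(P) else '')
c=cap('scene');save(c,'fscene')
s=readout.read_state(); print(s['t'],s['eef_pos'],s['force'])
E
python3 chk.py
```

```text
t: 41.47
eef_pos: [0.6703, -0.1794, 0.231]
orientation: [[0.07, -0.998, 0.0], [-0.998, -0.07, 0.0], [-0.0, -0.0, -1.0]]
force: [0.5, -0.1, -0.7]
width: 0.0768
t: 42.05
eef_pos: [0.5654, -0.1876, 0.2909]
orientation: [[0.067, -0.998, -0.005], [-0.998, -0.067, -0.001], [0.0, 0.005, -1.0]]
force: [0.5, -0.9, 0.3]
width: 0.077
t: 42.63
eef_pos: [0.5179, -0.2918, 0.291]
orientation: [[0.067, -0.998, 0.0], [-0.998, -0.067, 0.0], [-0.0, -0.0, -1.0]]
force: [0.6, 0.8, -0.8]
width: 0.0767
t: 43.13
eef_pos: [0.4431, -0.3957, 0.291]
orientation: [[0.067, -0.998, -0.001], [-0.998, -0.067, 0.001], [-0.001, 0.001, -1.0]]
force: [1.0, 1.4, 1.1]
width: 0.0774
t: 43.63
eef_pos: [0.4037, -0.4975, 0.2911]
orientation: [[0.072, -0.997, 0.001], [-0.997, -0.072, 0.001], [-0.001, -0.001, -1.0]]
force: [0.1, 1.0, -0.1]
width: 0.0768
h0 187 [657.4 185.8] [78.8 67.1] z 0.2537 off mm 12.4
h1 173 [665.3  72.4] [65.2 59. ] z 0.2544 off mm 8.9
h2 175 [673.8 -56.6] [54.6 60.4] z 0.2541 off mm 8.5
h3 184 [ 682.3 -179.1] [55.4 72.3] z 0.2543 off mm 8.2
iso ((492.1083984375, 376.0493469238281), (53.42315673828125, 14.607964515686035), 89.16136169433594)
knob 54 [ 0.41214149 -0.39573112  0.16595876]
43.7333 [ 0.40460984 -0.49619843  0.29123537] [0.6332876  0.01371439 0.33158174]
```

View pics/ftop.png

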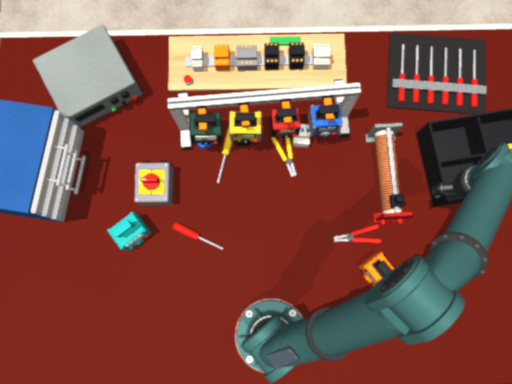

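View pics/fscene.png

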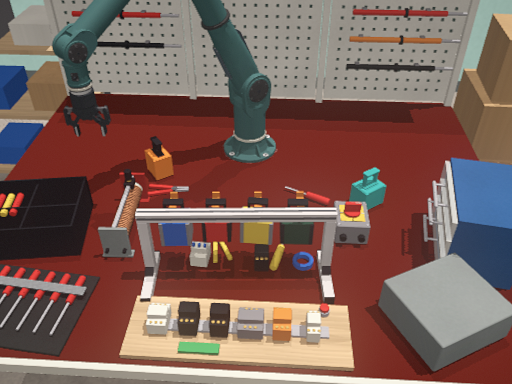

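```bash
python3 -c "
from bench import ticket
print(ticket.job_done())"
```

```text
the job is handed in; nothing more can be done
None
```

I closed the bench down in the order asked and handed the job in at about 44 s; no verdict came back.

- **Rheostat:** I dragged the slider to the red-end stop. It stopped moving while the pull rose to about 14 N, well above its 2.5 N friction. The last picture shows the knob about 50 mm inside the red plate.
- **Isolator:** I turned the handle anticlockwise until the torque climbed to about 1.8 N m at the stop. The grip bar lines up with the white ticks. The wrist camera put the total turn at about 87° and the top camera at about 84°. I put this down to measurement scatter, because the stop was clearly felt.
- **Instruments:** All four were present. The earth tester is on hook 0, the insulation tester on hook 1, the multimeter on hook 2 and the loop tester on hook 3. Each hook was centred in its handle in the wrist view, and each bar took its load at the expected height. My last top-view check put the bars 8–12 mm from the hook points. Those outlines came out larger than the bars, so treat the figures as rough.
- **Left alone:** I did not touch the tools, spare parts, or the orange and turquoise look-alikes, and they appear unmoved in the final pictures. The robot was clear with the tool force near zero, and no instrument seemed to have been knocked aside.

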